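# Put the seasonings back in their stands

### The arm

A 7-joint arm with a two-finger parallel gripper is mounted at the origin on a cart in front of the work surface, level with it; the furniture and walls round the work are solid. World frame = base frame: x ahead of the robot, y to its left, z up, the work surface at z = 0. Lengths are in m, angles in rad, forces in N, time in s.
With the tool pointing down it reaches from about 0.35 to 0.9 m from the base axis. Payload 8.1 kg.
Tool frame: the origin (TCP) lies midway between the tips of the shut fingers; the grasp point (between the pads) lies 19 mm behind it; z points along the fingers, y is the line along which they close (so a half turn about z gives the same grasp; the last joint's range is limited). The gripper opens to 92 mm and grips with 3 to 60 N. Pads are 19 mm wide; open, the fingers measure 130 mm over their backs; the gripper's body (75 mm by 190 mm) begins 47 mm behind the grasp point.
Start: joints at [1.067, 0.434, 0.025, 1.573, -0.012, 1.134, -0.075], TCP at [0.244, -0.575, 0.187] pointing down, gripper open.
Joint ranges: [-2.62, 2.62], [-0.44, 2.09], [-1.27, 1.32], [0.08, 2.57], [-1.32, 4.46], [0.12, 2], [-2.74, 2.74]. Speed limits (rad/s): [2.22, 2.22, 3.01, 3.01, 3.14, 3.14, 3.14].

### API

Orientations are given as a rotation vector (axis times angle).
In Python, from cell import arm gives the robot as it stands.
- The arm moves only by the tool send_rows, never from a script. Its argument "increments" is a list of rows, each a list of 3 entries, a list of its own where there are three numbers: the finger opening in cm, from 0 to 9.18, then the shift along the tool's x, y, z in cm, then the turn, a rotation vector about the tool's x, y, z in rad. A call has 1 to 5 rows; each row shifts and turns the commanded pose from where the row before left it, along the tool's axes as they then stand; what a row does not reach is not made up. A row lasts 1/10 s, in which the tool goes at most 50 mm and 8.59 degrees, less where a joint would pass 70% of its speed; a pose out of reach is approached as far as the arm can. A call is refused whole if a number of a shift passes 5 or a number of a turn 0.15, either way. A call with a gripper value outside its range is refused whole. The fingers move at their own pace and stop on an object; "force" is the grip in N (left out, the last holds). Time passes only in rows, so rows that do not move let the fingers close. It gives the time, the measured TCP pose, the force, the opening and the grip force at its end, in the units of the state.
- arm.observe(): the state, without advancing time (a new reading comes with each control period).
- arm.get_image(name): name is "scene" or "top" or "wrist"; returns the picture (400x640x3 uint8, red, green, blue); there is no depth.
- arm.camera_params(name): a dict with "camera_matrix" (3x3 intrinsics, pixels), "R" (3x3) and "t" (3): a world point X has camera coordinates R X + t. Camera axes: x right, y down, z forward; pixel columns grow to the right and rows downward; lengths in m; the calibration is good to about 2 mm. A picture is of the moment at which its call begins: read the wrist's pose just before it. camera_params takes no time and is no camera call; for the wrist camera it gives the pose at the moment of the call.
- arm.sign_off(): hands the job in; it is judged then, once.
The state is a dict: "clock": time; "joints": joint angles; "dq": joint speeds; "joint_efforts": joint torques, N m; "position": TCP position; "ee_rot": TCP orientation; "force": force on the tool from outside, world axes, zero at the start; "ft_torque": the same for the moment, N m; "width": opening from 0.0 (shut) to 1.0 (fully open); "gripper_force": force on a finger pad.
Only numpy, scipy, OpenCV 4.12 (cv2) and the standard library are available. Lean on these libraries where they do the work, as an engineer would, in place of code of your own. Each camera call takes 0.05 s, during which the arm holds its last target. There are 200 camera calls.

### The job

Cooking is done: put the four seasonings away, each standing upright and fully down in its own well - the tall wooden pepper mill in the wide round stand, the little salt shaker in the small round stand, and the two dark-capped spice jars that stand near these stands (not those by the kettle) in the pale rectangular rack, one jar to each well (either jar in either well). Leave the egg timer, the candle and the green mug where they are.

Things in the scene. Friction and masses are not known exactly. Their poses are not given: they have to be found in the camera images.
- pepper_mill: Pepper mill of dark brown turned wood with a small metal ball on top, 58 mm in diameter at the foot, about 50 mm in diameter between 100 and 135 mm height with a narrow groove at 116 mm (grip it there), 160 mm tall in all, about 0.18 kg, loose, standing upright. Origin: centre of its underside; z is its upright axis, and it is round.
- salt_shaker: Small clear glass salt shaker with a rounded grey metal cap, 90 mm tall, 44 mm in diameter at 30 mm height (38 mm at the foot), narrowing smoothly to a cap 34 mm in diameter from 64 to 80 mm height (lift it by the cap; gripped lower it tips in the fingers), about 0.1 kg, loose, upright. Origin: centre of its underside; z is its upright axis, and it is round.
- spice_jar_a: One of two alike glass spice jars with a dark cap and dark label, a plain cylinder 41 mm in diameter and 105 mm tall, about 0.11 kg, loose, upright. Origin: centre of its underside; z is its upright axis, and it is round.
- spice_jar_b: The other of the two alike spice jars: the same size and looks, 41 mm in diameter, 105 mm tall, about 0.11 kg, loose, upright. Origin: centre of its underside; z is its upright axis, and it is round.
- wide_stand: Wide round stand of mid-brown wood, fixed, 88 mm in outer diameter, 20 mm high, with one round well 72 mm in diameter open to the top; the well's cork-lined floor is 8 mm above the underside. Origin: centre of its underside (the well's axis), z up.
- small_stand: Small round stand of mid-brown wood, fixed, 74 mm in outer diameter, 20 mm high, with one round well 58 mm in diameter open to the top; the well's cork-lined floor is 8 mm above the underside. Origin: centre of its underside (the well's axis), z up.
- jar_rack: Rectangular rack of pale wood, fixed, 70 mm (its x) by 132 mm (its y), 20 mm high, with two round wells 55 mm in diameter, centred at y = +33 mm and y = -33 mm (x = 0) of its frame; the wells' floors are 8 mm above the underside. Origin: centre of its underside, z up.
- timer: Bystander (wall cupboards, undersides about 0.49 m up, overhang the worktop behind it: beyond x = 0.6 m at y = 0, beyond 0.5 m at y = 0.35 m, beyond 0.65 m at y = -0.2 m; keep the wrist clear): round red and white kitchen egg timer, 65 mm in diameter, 52 mm tall, loose. Origin: centre of its underside.
- candle: Bystander: small candle in a metal cup, 38 mm in diameter, 15 mm tall, loose. Origin: centre of its underside.
- mug: Bystander: green and cream mug, 86 x 121 mm with its handle (handle towards its -y), 99 mm tall, loose. Origin: centre of its underside's bounding box.
Things that resemble listed ones, but are neither listed nor needed, are in the scene too. Leave any orange or yellow look-alike of the salt_shaker alone.

How it is judged:
At the end, for the whole second after the job is handed in: Mill in the wide stand, shaker in the small one, one jar in each rack well: each within 12 mm of its well's centre, underside 4 to 13 mm above the stand's underside, upright within 0.2 rad, at rest. Timer, candle and mug not moved over 30 mm or tipped (horizontal distance between pepper_mill and wide_stand below 0.012 m and z of pepper_mill in the frame of wide_stand between 0.004 and 0.013 m and horizontal distance between salt_shaker and small_stand below 0.012 m and z of salt_shaker in the frame of small_stand between 0.004 and 0.013 m and ((x of spice_jar_a in the frame of jar_rack between -0.012 and 0.012 m and y of spice_jar_a in the frame of jar_rack between 0.021 and 0.045 m and z of spice_jar_a in the frame of jar_rack between 0.004 and 0.013 m and x of spice_jar_b in the frame of jar_rack between -0.012 and 0.012 m and y of spice_jar_b in the frame of jar_rack between -0.045 and -0.021 m and z of spice_jar_b in the frame of jar_rack between 0.004 and 0.013 m) or (x of spice_jar_b in the frame of jar_rack between -0.012 and 0.012 m and y of spice_jar_b in the frame of jar_rack between 0.021 and 0.045 m and z of spice_jar_b in the frame of jar_rack between 0.004 and 0.013 m and x of spice_jar_a in the frame of jar_rack between -0.012 and 0.012 m and y of spice_jar_a in the frame of jar_rack between -0.045 and -0.021 m and z of spice_jar_a in the frame of jar_rack between 0.004 and 0.013 m)) and angle between each of pepper_mill, salt_shaker, spice_jar_a, spice_jar_b's own z axis and vertical below 0.2 rad and linear speed of each of pepper_mill, salt_shaker, spice_jar_a, spice_jar_b below 0.02 m/s and angular speed of each of pepper_mill, salt_shaker, spice_jar_a, spice_jar_b below 0.3 rad/s); the robot touches nothing.
It fails at once if the timer is moved by more than 30 mm or tipped (distance of timer from where it was at the start of the episode above 0.03 m or angle between timer's own z axis and vertical above 0.4 rad).
It fails at once if the candle is moved by more than 30 mm or tipped (distance of candle from where it was at the start of the episode above 0.03 m or angle between candle's own z axis and vertical above 0.4 rad).
It fails at once if the mug is moved by more than 30 mm or tipped (distance of mug from where it was at the start of the episode above 0.03 m or angle between mug's own z axis and vertical above 0.4 rad).
It also fails if it takes over 136 s, if anything falls off the work surface, if the arm or the gripper's body presses on something with over 40 N, if the wrist force passes 120 N, or if a joint passes its speed limit or range.

## Working session

There is one attempt and no reset: what is moved stays moved. The work goes in short steps, Python scripts to look and compute and a tool call to move; the robot and the scene stay as the last step left them, time stands still between calls to the robot, and variables do not carry over. Pictures are saved under pics/ and viewed, at most 14 in all, crops included, and the job is handed in when it is done.

Besides the shell and the picture viewer there is one more tool, called after "Emit:" as name(argument=value, ...) on one line, values as JSON. send_rows: Moves the arm, as the interface text tells. Its arguments: {"type":"object","properties":{"increments":{"type":"array"},"force":{"type":"number"}},"required":["increments"]}

```bash
mkdir -p pics
python3 - <<'E'
from cell import arm
import cv2
s=arm.observe();print(s)
for n in("scene","top"):
    im=arm.get_image(n);cv2.imwrite(f"pics/{n}0.png",im[:,:,::-1]);p=arm.camera_params(n);print(n,p)
E
```

```text
{'clock': 0.0, 'joints': array([ 1.0673936 ,  0.43525131,  0.02497776,  1.57408898, -0.01156158,
        1.13397666, -0.07507134]), 'dq': array([ 1.65004433e-03,  1.22709157e-03,  8.52553651e-05, -7.18914966e-04,
        5.53696282e-04, -3.81603327e-04,  1.46050706e-03]), 'joint_efforts': array([-4.69434667e-05, -6.67845654e+01,  9.84241515e-01, -3.14465153e+01,
       -6.07768586e-02,  4.28887631e-02,  1.23529690e-04]), 'position': array([ 0.2435558 , -0.57498047,  0.18643062]), 'ee_rot': array([-3.07725578e+00, -6.25029920e-01,  7.68724609e-04]), 'force': array([ 0.10743461, -0.39101856,  0.46550002]), 'ft_torque': array([0.06982495, 0.00873627, 0.0101733 ]), 'gripper_force': 0.0, 'width': 1.0015928250093122}
scene {'camera_matrix': array([[470.56335544,   0.        , 320.86008001],
       [  0.        , 470.56335544, 205.25660868],
       [  0.        ,   0.        ,   1.        ]]), 'R': array([[-7.97813147e-01, -6.02904667e-01, -3.81656857e-04],
       [-4.23422030e-01,  5.60757344e-01, -7.11523004e-01],
       [ 4.29194556e-01, -5.67500805e-01, -7.02662699e-01]]), 't': array([0.33449719, 0.283174  , 0.97709563])}
top {'camera_matrix': array([[488.61694372,   0.        , 320.80636187],
       [  0.        , 488.61694372, 202.91476828],
       [  0.        ,   0.        ,   1.        ]]), 'R': array([[-0.01998148, -0.99931811, -0.0310491 ],
       [-0.98443975,  0.0250878 , -0.17392236],
       [ 0.17458272,  0.02709075, -0.98426976]]), 't': array([-0.03590646,  0.48014958,  1.36968865])}
```

View pics/scene0.png

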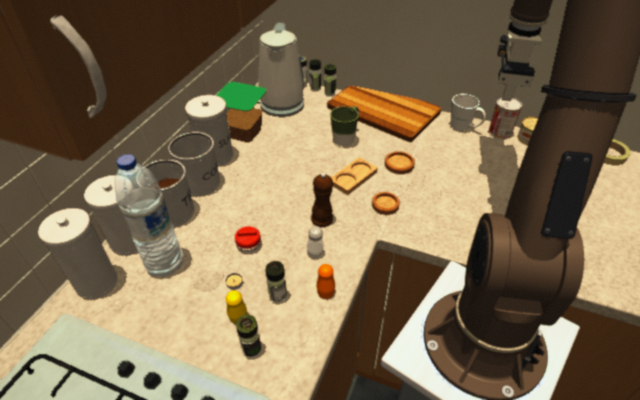

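View pics/top0.png

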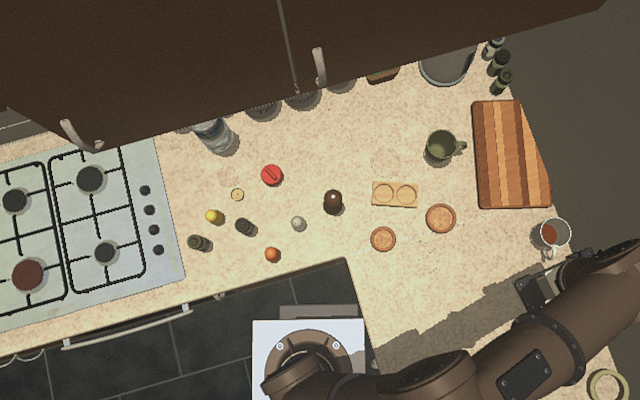

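Scene picture: mill (322,200), clear/grey shaker (315,242), dark-capped jars (276,282) and (249,336). The orange (326,280) and yellow (235,306) look-alikes and the three jars by the kettle (316–330,75) aren't wanted. Top picture: wide stand is probably the (441,218) ring, the small one (383,239), rack (396,194).

```bash
cat > h.py <<'E'
import numpy as np,cv2
from cell import arm
def ray(n,uv,P=None):
    p=P or arm.camera_params(n);d=p["R"].T@np.linalg.inv(p["camera_matrix"])@[uv[0],uv[1],1.];return -p["R"].T@p["t"],d/np.linalg.norm(d)
def plane(n,uv,z,P=None):
    o,d=ray(n,uv,P);return (o+d*(z-o[2])/d[2])[:2]
def proj(n,X,P=None):
    p=P or arm.camera_params(n);c=p["R"]@np.array(X)+p["t"];q=p["camera_matrix"]@c;return q[:2]/q[2]
E
python3 - <<'E'
from h import *
im=cv2.imread("pics/top0.png");c=im[150:270,170:470]
a=cv2.resize(c,None,fx=2.6,fy=2.6,interpolation=cv2.INTER_CUBIC)
s=cv2.imread("pics/scene0.png")[160:365,200:420]
b=cv2.resize(s,None,fx=1.35,fy=1.35)
o=np.zeros((a.shape[0]+b.shape[0],a.shape[1],3),np.uint8);o[:a.shape[0]]=a;o[a.shape[0]:,:b.shape[1]]=b
print(o.shape);cv2.imwrite("pics/crop.png",o)
for n,uv,z in[("mill",(334,197),.15),("salt",(298,222),.085),("jarA",(243,224),.105),("jarB",(195,241),.105),("wide",(441,218),.02),("small",(383,239),.02),("w1",(384,194),.02),("w2",(407,195),.02),("timer",(272,175),.05),("candle",(237,195),.015)]:
    print(n,plane("top",uv,z).round(3),proj("scene",[*plane("top",uv,z),z]).round())
E
```

```text
(589, 780, 3)
mill [ 0.475 -0.085] [324. 175.]
salt [0.419 0.017] [317. 229.]
jarA [0.415 0.167] [275. 266.]
jarB [0.371 0.298] [246. 321.]
wide [ 0.43  -0.393] [399. 159.]
small [ 0.373 -0.223] [386. 200.]
w1 [ 0.505 -0.232] [347. 178.]
w2 [ 0.5   -0.299] [361. 167.]
timer [0.564 0.093] [249. 231.]
candle [0.514 0.202] [234. 279.]
```

View pics/crop.png

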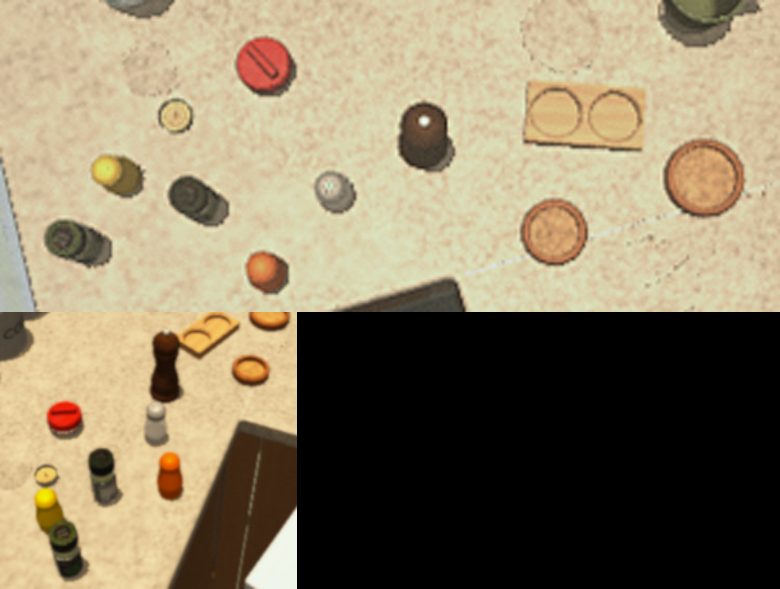

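Crop confirms: the two dark-capped jars at crop (190,195) and (70,240) of the group near the shaker; the clear shaker with grey cap (334,190), not the orange (265,270) or yellow (110,170) ones. Wide stand is the bigger ring (704,177), small one (554,231). I'll turn the tool so its y lies along world x, and raise it.

Emit:
send_rows(increments=[[9.18,[0,0,-1],[0,0,-0.146]],[9.18,[0,0,-1],[0,0,-0.146]],[9.18,[0,0,-1],[0,0,-0.146]],[9.18,[0,0,-1],[0,0,-0.146]],[9.18,[0,0,0],[0,0,-0.146]]])

```text
clock: 0.6
position: [0.244, -0.5759, 0.2283]
ee_rot: [2.646, 1.69, -0.0]
force: [-0.6, 0.1, -0.4]
width: 0.998
gripper_force: 0.0
```

Emit:
send_rows(increments=[[9.18,[0,0,0],[0,0,-0.146]],[9.18,[0,0,0],[0,0,-0.146]],[9.18,[0,0,0],[0,0,-0.146]],[9.18,[0,0,0],[0,0,0]]])

```text
clock: 1.0
position: [0.2435, -0.5753, 0.2267]
ee_rot: [-2.221, -2.221, -0.001]
force: [1.2, 0.7, 0.2]
width: 0.998
gripper_force: 0.0
```

Emit:
send_rows(increments=[[9.18,[3.9,2.7,0],[0,0,0]],[9.18,[3.9,2.7,0],[0,0,0]],[9.18,[3.9,2.7,0],[0,0,0]],[9.18,[3.9,2.7,-1],[0,0,0]],[9.18,[3.9,2.7,-1],[0,0,0]]])

```text
clock: 1.5
position: [0.3797, -0.3788, 0.2471]
ee_rot: [-2.229, -2.213, -0.0]
force: [0.5, -1.1, 0.3]
width: 1.001
gripper_force: 0.0
```

Emit:
send_rows(increments=[[9.18,[3.9,2.7,-1],[0,0,0]],[9.18,[3.9,2.7,-1],[0,0,0]],[9.18,[0,0,0],[0,0,0]],[9.18,[0,0,0],[0,0,0]]])

```text
clock: 1.9
position: [0.4341, -0.3018, 0.2674]
ee_rot: [2.224, 2.218, 0.0]
force: [-0.2, -0.2, -1.2]
width: 1.002
gripper_force: 0.0
```

Run:
```python
from h import *
import pickle
s=arm.observe();P=arm.camera_params("wrist");im=arm.get_image("wrist");cv2.imwrite("pics/w1.png",im[:,:,::-1]);pickle.dump(P,open("w1.pkl","wb"))
print(s["position"],s["joints"].round(2));print(P)
for X in [(.43,-.393,.02),(.373,-.223,.02),(.505,-.232,.02),(.5,-.299,.02)]:print(proj("wrist",X,P).round())
```

```text
[ 0.43411733 -0.3017936   0.26738739] [ 0.8   0.25 -0.37  1.66  0.09  1.25  0.41]
{'camera_matrix': array([[317.73857038,   0.        , 321.5409921 ],
       [  0.        , 317.73857038, 198.5932832 ],
       [  0.        ,   0.        ,   1.        ]]), 'R': array([[ 9.99997680e-01, -2.08357437e-03,  5.47444111e-04],
       [-2.15096257e-03, -9.51551775e-01,  3.07481044e-01],
       [-1.19738207e-04, -3.07481508e-01, -9.51554049e-01]]), 't': array([-0.43556841, -0.35013312,  0.37624881])}
[318. 218.]
[275. 100.]
[373. 106.]
[368. 156.]
```

View pics/w1.png

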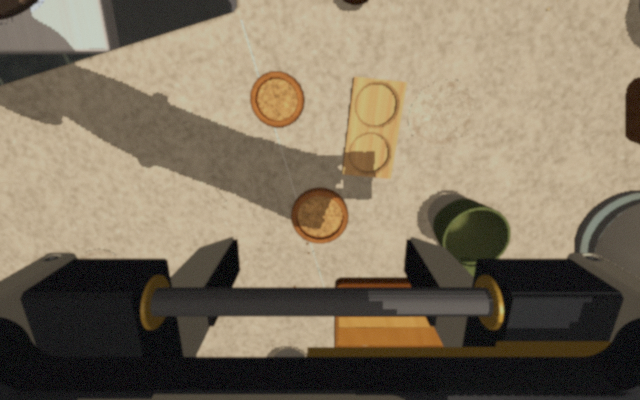

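Wrist picture: wide stand (320,215), small stand (277,99), rack wells (376,104) and (369,153), all close to prediction.

Run:
```python
from h import *
import pickle
P=pickle.load(open("w1.pkl","rb"))
def ell(imn,cam,P,uv,r,sat):
    im=cv2.imread(imn);h=cv2.cvtColor(im,cv2.COLOR_BGR2HSV)
    m=(h[...,1]>sat).astype(np.uint8);k=np.zeros_like(m);cv2.circle(k,uv,r,1,-1)
    c=max(cv2.findContours(m*k,0,2)[0],key=cv2.contourArea)
    e=cv2.fitEllipse(cv2.convexHull(c));print(cam,uv,np.round(e[0],1),np.round(e[1],1),plane(cam,e[0],.02,P).round(4))
for s in(110,130):
  for a in(("pics/w1.png","wrist",P,(320,215),34,s),("pics/w1.png","wrist",P,(277,99),34,s),("pics/top0.png","top",None,(441,218),20,s),("pics/top0.png","top",None,(383,239),17,s)):
    ell(*a)
def rack(imn,cam,P,uv,r,sat):
    im=cv2.imread(imn);h=cv2.cvtColor(im,cv2.COLOR_BGR2HSV)
    m=(h[...,1]>sat).astype(np.uint8);k=np.zeros_like(m);cv2.circle(k,uv,r,1,-1)
    c=max(cv2.findContours(m*k,0,2)[0],key=cv2.contourArea);b=cv2.minAreaRect(c);q=np.array([plane(cam,p,.02,P) for p in cv2.boxPoints(b)])
    print(cam,b,q.mean(0).round(4),q.round(3).tolist())
for s in(90,105):
    rack("pics/top0.png","top",None,(395,194),30,s);rack("pics/w1.png","wrist",P,(374,127),60,s)
for uv in((376,104),(369,153)):print("wellW",plane("wrist",uv,.02,P).round(4))
for uv in((383.1,193.1),(406.2,194.8)):print("wellT",plane("top",uv,.02).round(4))
print("mill",plane("top",(333.1,196.5),.155),"salt",plane("top",(298.5,221.5),.085),"A",plane("top",(241.5,222.3),.105),"B",plane("top",(195.4,241.2),.105))
```

```text
wrist (320, 215) [319.3 215.2] [55.2 56.7] [ 0.4314 -0.3887]
wrist (277, 99) [276.7  98.8] [52.9 56.1] [ 0.3751 -0.222 ]
top (441, 218) [440.6 218. ] [29.  29.6] [ 0.4298 -0.3922]
top (383, 239) [382.9 238.9] [24.2 24.6] [ 0.373  -0.2231]
wrist (320, 215) [319.4 215.2] [54.4 55.9] [ 0.4315 -0.3886]
wrist (277, 99) [276.8  98.8] [52.1 55.2] [ 0.3752 -0.2219]
top (441, 218) [440.7 218. ] [27.9 29.5] [ 0.4299 -0.3924]
top (383, 239) [382.9 239. ] [24.  24.2] [ 0.3728 -0.2231]
top ((394.7157287597656, 193.97967529296875), (45.170631408691406, 24.08150291442871), 4.085616588592529) [ 0.5042 -0.2631] [[0.475, -0.194], [0.547, -0.202], [0.533, -0.333], [0.462, -0.324]]
wrist ((373.38458251953125, 127.9230728149414), (53.83107376098633, 99.72392272949219), 7.125016689300537) [ 0.5062 -0.2636] [[0.462, -0.325], [0.476, -0.193], [0.547, -0.201], [0.54, -0.336]]
top ((394.7176513671875, 194.1705780029297), (44.253875732421875, 23.239038467407227), 4.39870548248291) [ 0.5037 -0.2631] [[0.476, -0.195], [0.545, -0.203], [0.531, -0.332], [0.463, -0.323]]
wrist ((373.1922302246094, 128.02281188964844), (52.7991828918457, 98.19268035888672), 6.76617431640625) [ 0.506  -0.2636] [[0.463, -0.325], [0.476, -0.194], [0.545, -0.202], [0.539, -0.334]]
wellW [ 0.5084 -0.2289]
wellW [ 0.5018 -0.2951]
wellT [ 0.5076 -0.2294]
wellT [ 0.5008 -0.2965]
mill [ 0.4755501  -0.08293315] salt [0.420566   0.01514152] A [0.41936815 0.17074121] B [0.37018855 0.29730722]
```

Emit:
send_rows(increments=[[9.18,[3.8,1,0],[0,0,0]],[9.18,[3.8,1,0],[0,0,0]],[9.18,[3.8,1,0],[0,0,0]],[9.18,[3.8,1,0],[0,0,0]],[9.18,[0,0,0],[0,0,0]]])

```text
clock: 2.45
position: [0.4744, -0.1466, 0.2672]
ee_rot: [-2.22, -2.222, -0.003]
force: [-0.5, -0.6, 0.5]
width: 1.0
gripper_force: 0.0
```

```bash
cat > look.py <<'E'
from h import *
import pickle,sys
n=sys.argv[1]
s=arm.observe();P=arm.camera_params("wrist");im=arm.get_image("wrist");cv2.imwrite(f"pics/{n}.png",im[:,:,::-1]);pickle.dump(P,open(n+".pkl","wb"))
print(s["clock"],s["position"].round(4),s["joints"].round(2))
E
python3 look.py w2; python3 -c "
from h import *
for X in [(.4755,-.083,.155),(.4205,.015,.085)]:print(proj('wrist',X).round())"
```

```text
2.45 [ 0.4744 -0.1466  0.2672] [ 0.59  0.2  -0.48  1.72  0.1   1.24  0.09]
[323. 114.]
[271.  15.]
```

View pics/w2.png

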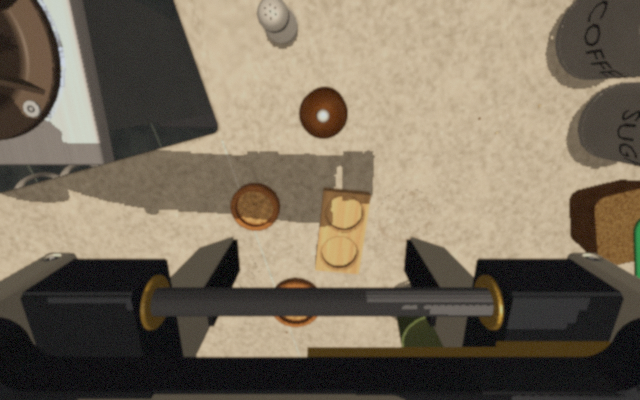

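Mill ball at (323,115), shaker cap at (273,13), as predicted. Go and grip the mill.

Emit:
send_rows(increments=[[9.18,[3.1,0.1,0],[0,0,0]],[9.18,[3.1,0,0],[0,0,0]],[9.18,[0,0,4],[0,0,0]],[9.18,[0,0,4],[0,0,0]],[9.18,[0,0,4],[0,0,0]]])

```text
clock: 3.0
position: [0.4744, -0.0916, 0.1458]
ee_rot: [2.229, 2.213, -0.001]
force: [0.8, -0.6, -0.1]
width: 0.997
gripper_force: 0.0
```

Emit:
send_rows(increments=[[9.18,[0,0,3],[0,0,0]],[9.18,[0,0,2],[0,0,0]],[9.18,[0,0,0],[0,0,0]],[9.18,[0,0,0],[0,0,0]]])

```text
clock: 3.4
position: [0.4746, -0.0906, 0.0973]
ee_rot: [-2.227, -2.215, 0.001]
force: [-0.2, -0.3, 0.6]
width: 0.998
gripper_force: 0.0
```

Emit:
send_rows(increments=[[3,[0,0,0],[0,0,0]],[3,[0,0,0],[0,0,0]],[3,[0,0,0],[0,0,0]],[3,[0,0,0],[0,0,0]],[3,[0,0,0],[0,0,0]]], force=20)

```text
clock: 3.9
position: [0.475, -0.089, 0.0975]
ee_rot: [2.223, 2.219, 0.0]
force: [0.2, 0.2, -0.5]
width: 0.612
gripper_force: 0.0
```

Emit:
send_rows(increments=[[5.8,[0.5,0,0],[0,0,0]],[5,[0,0,0],[0,0,0]],[3,[0,0,0],[0,0,0]],[3,[0,0,0],[0,0,0]],[3,[0,0,0],[0,0,0]]])

```text
clock: 4.4
position: [0.4752, -0.084, 0.0974]
ee_rot: [2.223, 2.219, 0.001]
force: [0.6, 0.4, 1.1]
width: 0.442
gripper_force: 17.3
```

Emit:
send_rows(increments=[[3,[0,0,0],[0,0,0]],[3,[0,0,-1],[0,0,0]],[3,[0,0,-2],[0,0,0]],[3,[0,0,-3],[0,0,0]],[3,[0,0,0],[0,0,0]]])

```text
clock: 4.9
position: [0.4769, -0.0839, 0.1608]
ee_rot: [2.221, 2.216, 0.005]
force: [0.9, -0.2, -1.5]
width: 0.414
gripper_force: 16.3
```

Emit:
send_rows(increments=[[3,[0,0,0],[0,0,0]],[3,[0,0,0],[0,0,0]]], force=30)

```text
clock: 5.1
position: [0.4739, -0.0841, 0.1565]
ee_rot: [-2.223, -2.218, 0.002]
force: [-0.3, 0.3, -2.3]
width: 0.404
gripper_force: 24.7
```

```bash
python3 look.py w3
python3 - <<'E'
from h import *
s=cv2.resize(arm.get_image("scene")[80:300,220:460,::-1],None,fx=1.6,fy=1.6)
w=cv2.resize(cv2.imread("pics/w3.png"),None,fx=.6,fy=.6);o=np.zeros((592,400,3),np.uint8);o[:s.shape[0],:s.shape[1]]=s;o[352:592,:384]=w
cv2.imwrite("pics/g3.png",o)
print(arm.observe())
E
```

```text
5.1 [ 0.4739 -0.0841  0.1565] [ 0.48  0.28 -0.51  1.92  0.16  0.98 -0.11]
{'clock': 5.2, 'joints': array([ 0.47942119,  0.28391436, -0.50833008,  1.92040602,  0.16452864,
        0.9799953 , -0.1063467 ]), 'dq': array([-4.98086619e-04,  7.66640773e-04,  5.95306019e-05, -4.10300755e-03,
        8.60087260e-04,  1.26505499e-03,  1.50364933e-03]), 'joint_efforts': array([ 4.39508026e-02, -4.94821537e+01, -4.21125725e+00, -2.91812414e+01,
       -5.89327491e-02,  4.33964375e-02, -1.34816113e-03]), 'position': array([ 0.47392838, -0.08398553,  0.15625131]), 'ee_rot': array([-2.22260658e+00, -2.21790970e+00,  1.98151880e-03]), 'force': array([ 0.1896254 , -0.050786  , -1.02026716]), 'ft_torque': array([-0.01589551, -0.11923163, -0.023909  ]), 'gripper_force': 24.72784641198814, 'width': 0.40455065418875846}
```

View pics/g3.png

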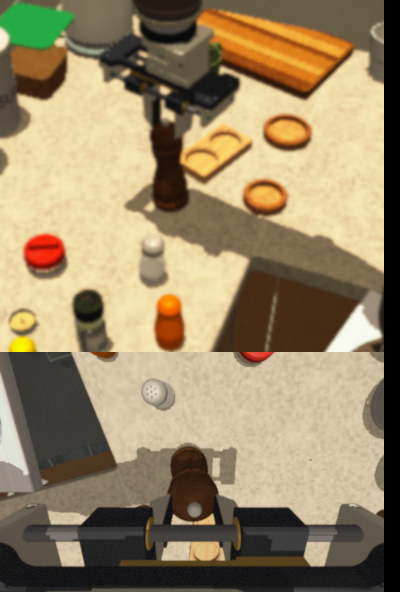

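Run:
```python
from h import *
import pickle
P=pickle.load(open("w3.pkl","rb"))
im=cv2.imread("pics/w3.png");cv2.imwrite("pics/w3c.png",cv2.resize(im[120:300,220:420],None,fx=3,fy=3,interpolation=cv2.INTER_CUBIC))
for z in(.06,.16,.175,.195,.2,.22):
    print(z,"ball",proj("wrist",(.474,-.084,z),P).round(),"foot far",proj("wrist",(.474,-.055,z-.157),P).round(),"scene ball",proj("scene",(.474,-.084,z)).round(),"foot c",proj("scene",(.474,-.084,z-.157)).round())
```

```text
0.06 ball [321. 187.] foot far [321. 137.] scene ball [324. 202.] foot c [323. 243.]
0.16 ball [321. 228.] foot far [321. 148.] scene ball [324. 172.] foot c [324. 218.]
0.175 ball [320. 237.] foot far [321. 150.] scene ball [324. 167.] foot c [324. 214.]
0.195 ball [320. 252.] foot far [321. 153.] scene ball [324. 161.] foot c [324. 209.]
0.2 ball [320. 257.] foot far [321. 154.] scene ball [324. 159.] foot c [324. 207.]
0.22 ball [320. 276.] foot far [321. 158.] scene ball [324. 152.] foot c [324. 201.]
```

View pics/w3c.png

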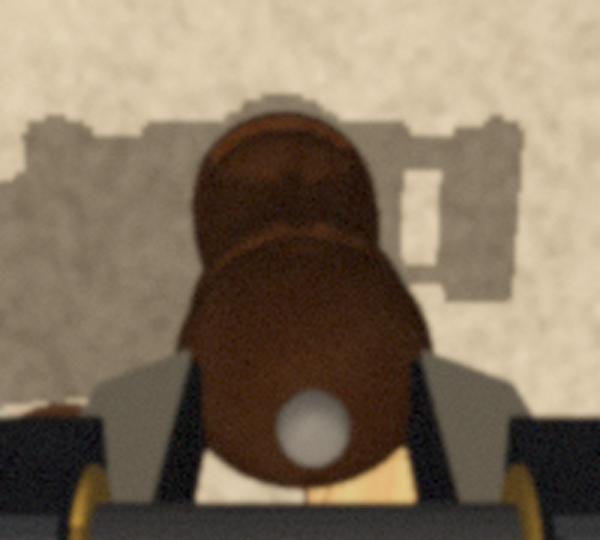

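Mill held upright within about 0.07 rad: ball at (324,263), far foot edge at (316,158), foot about 6 cm up. The foot sits a few mm towards -x; I'll allow for that. Carry it to the wide stand.

Emit:
send_rows(increments=[[3,[-2,-0.4,0],[0,0,0]],[3,[-3.3,-0.4,0],[0,0,0]],[3,[-3.3,-0.4,0],[0,0,0]],[3,[-3.3,-0.4,0],[0,0,0]],[3,[-3.3,-0.4,0],[0,0,0]]])

```text
clock: 5.7
position: [0.454, -0.2371, 0.1567]
ee_rot: [-2.223, -2.219, 0.0]
force: [0.9, 0.1, -0.8]
width: 0.33
gripper_force: 0.0
```

Emit:
send_rows(increments=[[3,[-3.3,-0.4,0],[0,0,0]],[3,[-3.3,-0.4,0],[0,0,0]],[3,[-3.3,-0.4,0],[0,0,0]],[3,[-3.3,-0.4,0],[0,0,0]],[3,[-2.3,-0.4,0],[0,0,0]]])

```text
clock: 6.2
position: [0.4332, -0.3932, 0.1563]
ee_rot: [-2.225, -2.217, 0.001]
force: [0.6, -0.3, -0.3]
width: 0.325
gripper_force: 0.0
```

Emit:
send_rows(increments=[[3,[0,0,0],[0,0,0]],[3,[0,0,0],[0,0,0]]])

```text
clock: 6.4
position: [0.4338, -0.3907, 0.1564]
ee_rot: [-2.224, -2.217, -0.0]
force: [0.0, 0.8, 0.6]
width: 0.326
gripper_force: 0.0
```

```bash
python3 look.py w4
python3 - <<'E'
from h import *
import pickle
P=pickle.load(open("w4.pkl","rb"))
t=arm.get_image("top")[150:270,380:500,::-1]
w=cv2.imread("pics/w4.png")[100:300,220:420];cv2.imwrite("pics/g4.png",np.hstack([cv2.resize(w,(400,400)),cv2.resize(t,(400,400))]))
x,y,z=arm.observe()["position"]
print("TCP axis foot",proj("wrist",(x,y,z-.097),P),"foot far",proj("wrist",(x,y+.029,z-.097),P),"ball",proj("wrist",(x,y,z+.06),P),"stand c",proj("wrist",(.4305,-.391,.02),P),"top ball/foot far",proj("top",(x,y,z+.06)))
E
```

```text
6.4 [ 0.4338 -0.3907  0.1564] [ 0.91  0.43 -0.37  1.69  0.17  1.06  0.48]
TCP axis foot [321.64853751 185.79082994] foot far [321.58135156 155.89056107] ball [321.55520986 271.08351625] stand c [317.87849559 177.28512783] top ball/foot far [455.96984616 204.83970738]
```

View pics/g4.png

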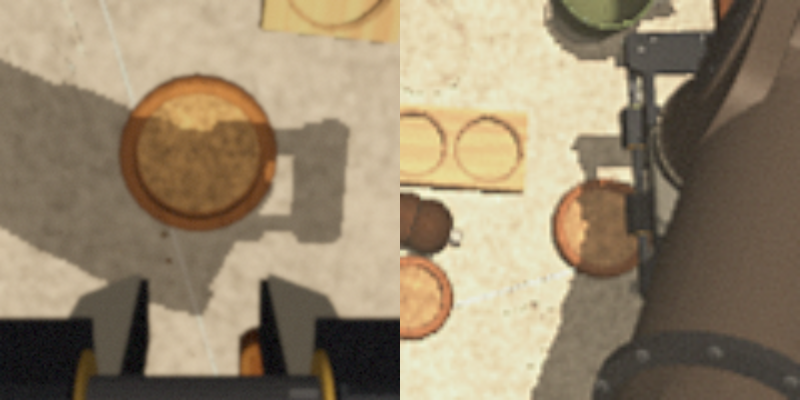

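The mill slipped out of the fingers; in the top view its ball is at about (396,221), and it's lying on its side between the rack and the small stand. Rise, open and look.

Emit:
send_rows(increments=[[9.18,[0,0,-3.5],[0,0,0]],[9.18,[2,0,-3.5],[0,0,0]],[9.18,[2,0,-3.5],[0,0,0]],[9.18,[2,0,-1.5],[0,0,0]],[9.18,[0,0,0],[0,0,0]]])

```text
clock: 7.0
position: [0.4366, -0.3271, 0.28]
ee_rot: [2.215, 2.222, 0.003]
force: [0.1, -0.6, 0.7]
width: 0.716
gripper_force: 0.0
```

```bash
python3 look.py w5
python3 - <<'E'
from h import *
t=arm.get_image("top")[:,:,::-1];cv2.imwrite("pics/top5.png",t);s=arm.get_image("scene")[:,:,::-1];cv2.imwrite("pics/scene5.png",s)
w=cv2.imread("pics/w5.png")[0:260,160:480]
a=cv2.resize(t[150:270,240:480],(480,240));b=cv2.resize(s[120:320,220:420],(300,300))
o=np.zeros((600,800,3),np.uint8);o[:325,:400]=cv2.resize(w,(400,325));o[:300,400:700]=b;o[340:580,:480]=a
cv2.imwrite("pics/g5.png",o)
E
```

```text
7.0 [ 0.4366 -0.3271  0.28  ] [ 0.86  0.27 -0.41  1.6   0.11  1.29  0.44]
```

View pics/g5.png

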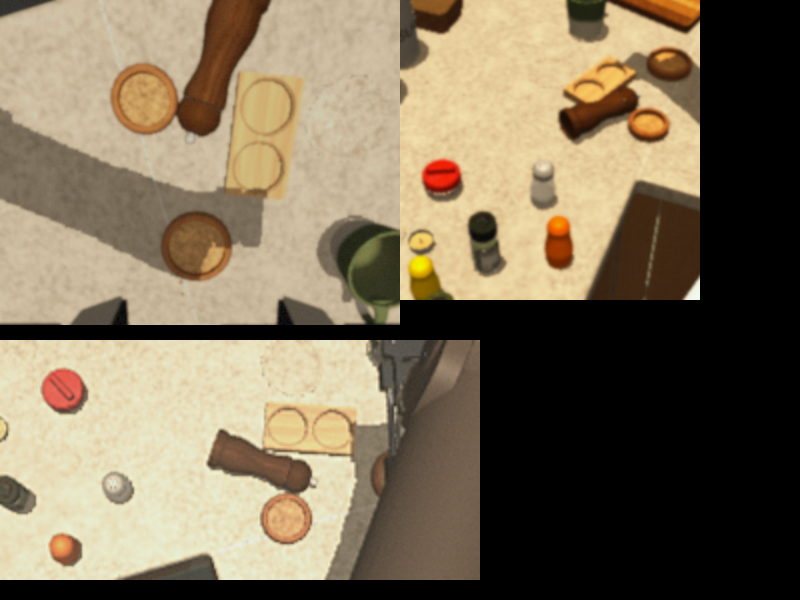

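Mill lies on its side: in the top picture foot at (346,205), ball at (397,221), head between the rack and the small stand. I'll measure its axis and width profile before gripping it again.

Run:
```python
from h import *
def prof(n,roi,P):
    im=cv2.imread(n);h=cv2.cvtColor(im,cv2.COLOR_BGR2HSV)
    g=cv2.cvtColor(im,cv2.COLOR_BGR2GRAY)
    m=((g<95)&(h[...,1]>105)).astype(np.uint8);k=np.zeros_like(m);x0,x1,y0,y1=roi;k[y0:y1,x0:x1]=1;m=cv2.morphologyEx(m*k,cv2.MORPH_OPEN,np.ones((3,3)))
    c=max(cv2.findContours(m,0,1)[0],key=cv2.contourArea);mm=np.zeros_like(m);cv2.drawContours(mm,[c],-1,1,-1)
    v,u=np.nonzero(mm);W=np.array([plane("top",(a,b),.027,P) for a,b in zip(u,v)])
    mu=W.mean(0);d=np.linalg.svd(W-mu,full_matrices=False)[2][0];d*=-np.sign(d[1])
    t=(W-mu)@d;s=(W-mu)@[-d[1],d[0]];print(n,mu.round(4),d.round(3),np.degrees(np.arctan2(d[1],d[0])).round(1),t.min().round(3),t.max().round(3))
    for a in np.arange(t.min(),t.max(),.008):
        q=s[(t>=a)&(t<a+.008)];print(round((a-t.min()+.004)*1000),[round(1000*x) for x in(q.max()-q.min(),(q.max()+q.min())/2)],end=" ")
    print()
prof("pics/top5.png",(335,400,185,235),arm.camera_params("top"))
P=__import__("pickle").load(open("w5.pkl","rb"))
prof("pics/w5.png",(290,400,0,112),P)
```

```text
pics/top5.png [ 0.4515 -0.2039] [-0.422 -0.906] -115.0 -0.07 0.059
4 [12, 10] 12 [14, 10] 20 [20, 4] 28 [36, -3] 36 [36, -5] 44 [36, -5] 52 [30, -4] 60 [30, -3] 68 [32, -3] 76 [34, -1] 84 [38, 0] 92 [37, 1] 100 [35, 2] 108 [40, 1] 116 [38, 2] 124 [29, 1] 132 [7, -4] 
pics/w5.png [ 0.4541 -0.1874] [-0.396 -0.918] -113.3 -0.072 0.074
4 [19, 14] 12 [36, 5] 20 [50, -3] 28 [51, -2] 36 [50, -3] 44 [49, -2] 52 [45, -2] 60 [40, -1] 68 [37, -1] 76 [35, -1] 84 [36, 0] 92 [40, 1] 100 [43, 1] 108 [45, 1] 116 [43, 1] 124 [49, 0] 132 [47, 0] 140 [43, 0] 148 [22, 0]
```

Profile: waist 35 mm near height 75, below the groove only 43–45 mm, head 49 mm above the groove. The grip slid off the slope below the groove, so I'll take it a bit higher. Axis from foot to head is (-0.40,-0.92), head band at about (0.436,-0.230). I'll turn to close across it and grip with the tips just above the stands.

Emit:
send_rows(increments=[[9.18,[3.2,0,0],[0,0,0]],[9.18,[3.2,0,0],[0,0,0]],[9.18,[3.2,0,0],[0,0,0]],[9.18,[0,0,1.5],[0,0,0.137]],[9.18,[0,0,3],[0,0,0.137]]])

```text
clock: 7.65
position: [0.4353, -0.235, 0.2322]
ee_rot: [2.509, 1.888, 0.001]
force: [0.4, -1.0, -0.1]
width: 1.003
gripper_force: 0.0
```

Emit:
send_rows(increments=[[9.18,[0,0,3],[0,0,0.137]],[9.18,[0,0,4],[0,0,0]],[9.18,[0,0,4],[0,0,0]],[9.18,[0,0,0],[0,0,0]],[9.18,[0,0,0],[0,0,0]]])

```text
clock: 8.15
position: [0.4338, -0.2349, 0.1218]
ee_rot: [-2.628, -1.717, 0.002]
force: [0.2, -0.2, 1.1]
width: 1.0
gripper_force: 0.0
```

```bash
cat > st.py <<'E'
from h import *
from scipy.spatial.transform import Rotation as R
import sys
s=arm.observe();M=R.from_rotvec(s["ee_rot"]).as_matrix();print(s["clock"],s["position"].round(4),"toolx",M[:,0].round(2),"y",M[:,1].round(2),"z",M[:,2].round(2),"w",round(s["width"]*9.2,2),"f",round(s["gripper_force"],1),s["force"].round(1),"j",s["joints"].round(2))
if len(sys.argv)>3:print("go cm",(M.T@(np.array([float(a) for a in sys.argv[1:4]])-s["position"])*100).round(1))
E
python3 st.py .436 -.230 .024; python3 look.py w6
```

```text
8.15 [ 0.4338 -0.2349  0.1218] toolx [0.4  0.92 0.  ] y [ 0.92 -0.4  -0.  ] z [-0.  0. -1.] w 9.2 f 0.0 [ 0.2 -0.2  1.1] j [ 0.7   0.33 -0.39  1.94  0.16  0.9  -0.18]
go cm [0.5 0.  9.8]
8.15 [ 0.4338 -0.2349  0.1218] [ 0.7   0.33 -0.39  1.94  0.16  0.9  -0.18]
```

View pics/w6.png

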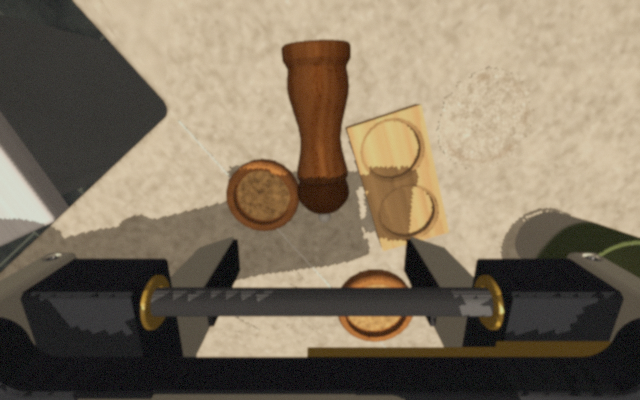

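Wrist view: groove at (323,180), dome end (323,213), foot rim (316,45).

```bash
python3 - <<'E'
from h import *
import pickle
P=pickle.load(open("w6.pkl","rb"))
g=plane("x",(323,180),.048,P);e=plane("x",(323,213),.03,P);f=plane("x",(316,45),.05,P);f2=plane("x",(316,60),.057,P)
d=np.array([-.40,-.917]);print(g,e,f,(e-g)@d,(g-f)@d,(e-f)@[.917,-.4])
t=g+.007*d;print(t)
E
python3 st.py
```

```text
[ 0.4406783  -0.22374072] [ 0.42558655 -0.25841842] [ 0.47897615 -0.12240475] 0.037836151704710476 0.10824422262975432 0.005447194771653563
[ 0.4378783  -0.23015972]
8.2 [ 0.4349 -0.2353  0.123 ] toolx [0.4  0.92 0.  ] y [ 0.92 -0.4   0.  ] z [ 0.  0. -1.] w 9.2 f 0.0 [ 0.2  0.8 -0.5] j [ 0.7   0.33 -0.39  1.94  0.16  0.9  -0.18]
```

Emit:
send_rows(increments=[[9.18,[0.6,0,3.5],[0,0,0]],[9.18,[0,0,3.4],[0,0,0]],[9.18,[0,0,2],[0,0,0]],[9.18,[0,0,0.9],[0,0,0]],[7,[0,0,0],[0,0,0]]], force=12)

```text
clock: 8.7
position: [0.4375, -0.2298, 0.0248]
ee_rot: [2.63, 1.718, 0.0]
force: [0.5, 0.5, 0.5]
width: 0.955
gripper_force: 0.0
```

Emit:
send_rows(increments=[[4,[0,0,0],[0,0,0]],[4,[0,0,0],[0,0,0]],[4,[0,0,0],[0,0,0]],[4,[0,0,0],[0,0,0]],[4,[0,0,0],[0,0,0]]])

```text
clock: 9.2
position: [0.4371, -0.2295, 0.0246]
ee_rot: [2.629, 1.718, 0.0]
force: [0.1, -0.4, -0.2]
width: 0.522
gripper_force: 0.0
```

Emit:
send_rows(increments=[[4,[0,0,0],[0,0,0]],[4,[0,0,0],[0,0,0]],[4,[0,0,0],[0,0,0]],[4,[0,0,0],[0,0,0]]])

```text
clock: 9.6
position: [0.4369, -0.2294, 0.0242]
ee_rot: [-2.63, -1.719, 0.0]
force: [0.2, 0.3, 0.3]
width: 0.433
gripper_force: 0.0
```

Emit:
send_rows(increments=[[2,[0,0,0],[0,0,0]],[2,[0,0,0],[0,0,0]],[2,[0,0,0],[0,0,0]],[2,[0,0,0],[0,0,0]],[2,[0,0,0],[0,0,0]]])

```text
clock: 10.1
position: [0.437, -0.2294, 0.0242]
ee_rot: [2.63, 1.719, 0.0]
force: [-0.1, 0.1, -0.3]
width: 0.22
gripper_force: 0.0
```

```bash
python3 st.py; python3 look.py w7
python3 - <<'E'
from h import *
s=arm.get_image("scene")[:,:,::-1]
w=cv2.imread("pics/w7.png")[60:330,170:470]
o=np.zeros((540,800,3),np.uint8);o[:405,:450]=cv2.resize(w,(450,405));o[:350,450:]=cv2.resize(s[90:240,280:430],(350,350))
cv2.imwrite("pics/g7.png",o)
E
```

```text
10.1 [ 0.437  -0.2294  0.0242] toolx [ 0.4   0.92 -0.  ] y [ 0.92 -0.4   0.  ] z [ 0. -0. -1.] w 2.02 f 0.0 [-0.1  0.1 -0.3] j [ 0.64  0.46 -0.35  2.04  0.25  0.67 -0.28]
10.1 [ 0.437  -0.2294  0.0242] [ 0.64  0.46 -0.35  2.04  0.25  0.67 -0.28]
```

View pics/g7.png

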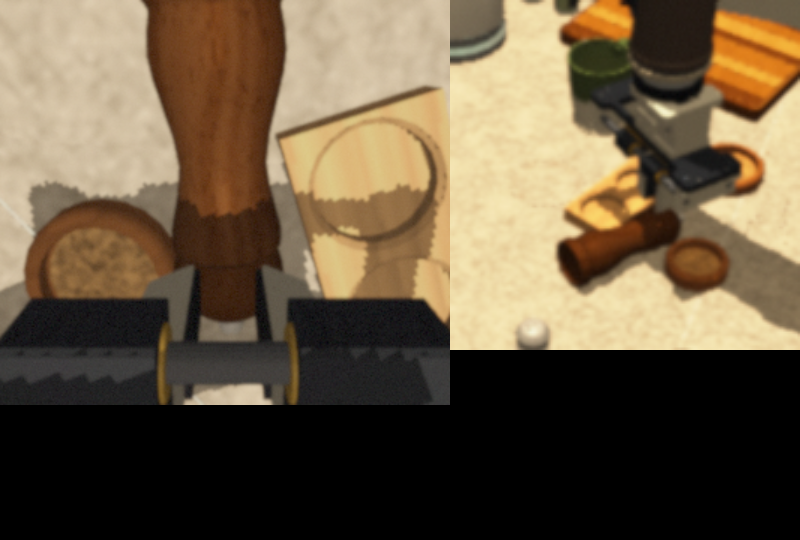

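The fingers are at 20 mm and still touch nothing. In every wrist view the tips appear at row ~240 with a gap matching depth 0.17 m, so the real fingertips sit about 42 mm above the reported TCP. That also explains the first grip: it closed on the dome. I'll allow for this offset from now on: open, go 4.2 cm lower and watch the force.

Emit:
send_rows(increments=[[7.5,[0,0,0],[0,0,0]],[7.5,[0,0,0],[0,0,0]],[7.5,[0,0,0],[0,0,0]],[7.5,[0,0,0],[0,0,0]],[7.5,[0,0,0],[0,0,0]]])

```text
clock: 10.7
position: [0.437, -0.2294, 0.0242]
ee_rot: [-2.63, -1.719, 0.0]
force: [-0.9, -0.6, -0.7]
width: 0.603
gripper_force: 0.0
```

Emit:
send_rows(increments=[[7.5,[0,0,0],[0,0,0]],[7.5,[0,0,1],[0,0,0]],[7.5,[0,0,0.8],[0,0,0]],[7.5,[0,0,0.7],[0,0,0]],[7.5,[0,0,0],[0,0,0]]])

```text
clock: 11.2
position: [0.436, -0.229, -0.0021]
ee_rot: [-2.628, -1.718, 0.002]
force: [-0.4, 0.6, -0.3]
width: 0.82
gripper_force: 0.0
```

Emit:
send_rows(increments=[[7.5,[0,0,0.6],[0,0,0]],[7.5,[0,0,0.6],[0,0,0]],[7.5,[0,0,0.3],[0,0,0]],[7.5,[0,0,0],[0,0,0]]])

```text
clock: 11.6
position: [0.4366, -0.2292, -0.0163]
ee_rot: [-2.629, -1.719, 0.001]
force: [0.1, 0.2, -0.1]
width: 0.82
gripper_force: 0.0
```

Emit:
send_rows(increments=[[3,[0,0,0],[0,0,0]],[3,[0,0,0],[0,0,0]],[3,[0,0,0],[0,0,0]],[3,[0,0,0],[0,0,0]],[3,[0,0,0],[0,0,0]]], force=12)

```text
clock: 12.1
position: [0.437, -0.2295, -0.0156]
ee_rot: [2.63, 1.719, 0.0]
force: [-0.4, 0.2, 0.2]
width: 0.508
gripper_force: 11.6
```

Contact at 47 mm this time. Swing the head up along an arc about the foot, so that the mill stands up.

Emit:
send_rows(increments=[[3,[0.2,0,-2],[0,0,0]],[3,[0.5,0,-1.9],[0,0,0]],[3,[0.8,0,-1.9],[0,0,0]],[3,[1,0,-1.8],[0,0,0]],[3,[0,0,0],[0,0,0]]])

```text
clock: 12.6
position: [0.4489, -0.2058, 0.0622]
ee_rot: [2.626, 1.719, 0.004]
force: [-0.0, -1.9, 0.8]
width: 0.499
gripper_force: 11.8
```

```bash
python3 st.py; python3 look.py w8
python3 - <<'E'
from h import *
s=arm.get_image("scene")[:,:,::-1]
w=cv2.imread("pics/w8.png")[30:330,170:470]
o=np.zeros((400,800,3),np.uint8);o[:400,:400]=cv2.resize(w,(400,400));o[:400,400:]=cv2.resize(s[90:240,270:420],(400,400))
cv2.imwrite("pics/g8.png",o)
E
```

```text
12.6 [ 0.4489 -0.2058  0.0622] toolx [0.4  0.92 0.  ] y [ 0.92 -0.4   0.  ] z [ 0. -0. -1.] w 4.59 f 11.8 [-0.  -1.9  0.8] j [ 0.62  0.41 -0.38  2.01  0.21  0.76 -0.3 ]
12.6 [ 0.4489 -0.2058  0.0622] [ 0.62  0.41 -0.38  2.01  0.21  0.76 -0.3 ]
```

View pics/g8.png

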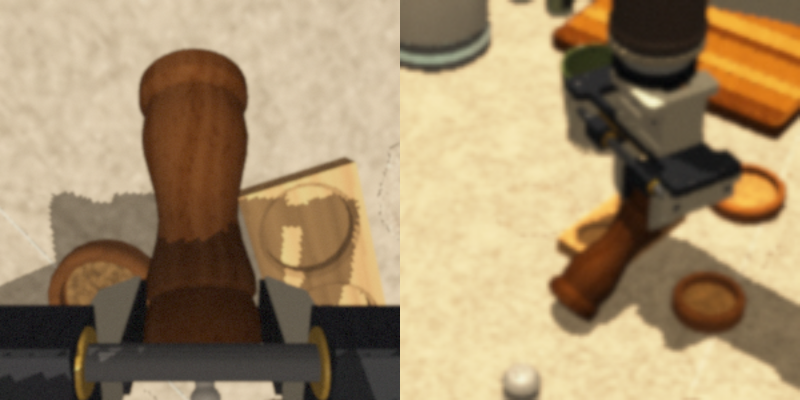

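The mill is pivoting nicely, about 45° up. Continue the arc.

Emit:
send_rows(increments=[[3,[1.3,0,-0.3],[0,0,0]],[3,[1.5,0,-0.2],[0,0,0]],[3,[1.7,0,-0.2],[0,0,0]],[3,[1.8,0,-0.1],[0,0,0]],[3,[0.9,0,0],[0,0,0]]])

```text
clock: 13.2
position: [0.4761, -0.1392, 0.0677]
ee_rot: [-2.628, -1.72, 0.001]
force: [-0.6, -2.9, 3.8]
width: 0.5
gripper_force: 11.7
```

```bash
cat > mm.py <<'E'
# dark-brown mill blob in wrist view: row-wise width/centre
from h import *
import pickle,sys
n=sys.argv[1];P=pickle.load(open(n+".pkl","rb"));im=cv2.imread(f"pics/{n}.png");h=cv2.cvtColor(im,cv2.COLOR_BGR2HSV);g=cv2.cvtColor(im,cv2.COLOR_BGR2GRAY)
m=((g<100)&(h[...,1]>105)).astype(np.uint8);m[265:]=0;m=cv2.morphologyEx(m,cv2.MORPH_OPEN,np.ones((5,5)))
N,l,st,c=cv2.connectedComponentsWithStats(m)
for i in range(1,N):
    if st[i,4]>400 :
        print("blob",st[i],c[i].round());
        if abs(c[i][0]-320)<40:
            for r in range(st[i,1],st[i,1]+st[i,3],10):
                q=np.nonzero(l[r]==i)[0];print(r,len(q) and (q.min(),q.max()),end=" ")
            print()
E
python3 st.py; python3 look.py w9;python3 mm.py w8; python3 mm.py w9
```

```text
13.2 [ 0.4761 -0.1392  0.0677] toolx [0.4  0.92 0.  ] y [ 0.92 -0.4  -0.  ] z [-0.  0. -1.] w 4.6 f 11.7 [-0.6 -2.9  3.8] j [ 0.48  0.41 -0.39  2.    0.22  0.78 -0.45]
13.2 [ 0.4761 -0.1392  0.0677] [ 0.48  0.41 -0.39  2.    0.22  0.78 -0.45]
blob [  206    67   157   198 15522] [310. 173.]
67 (np.int64(311), np.int64(319)) 77 (np.int64(285), np.int64(344)) 87 (np.int64(277), np.int64(352)) 97 (np.int64(275), np.int64(354)) 107 (np.int64(275), np.int64(354)) 117 (np.int64(279), np.int64(352)) 127 (np.int64(278), np.int64(354)) 137 (np.int64(277), np.int64(354)) 147 (np.int64(279), np.int64(353)) 157 (np.int64(282), np.int64(351)) 167 (np.int64(284), np.int64(349)) 177 (np.int64(287), np.int64(349)) 187 (np.int64(288), np.int64(347)) 197 (np.int64(289), np.int64(348)) 207 (np.int64(288), np.int64(350)) 217 (np.int64(225), np.int64(353)) 227 (np.int64(215), np.int64(356)) 237 (np.int64(209), np.int64(360)) 247 (np.int64(206), np.int64(361)) 257 (np.int64(207), np.int64(360)) 
blob [  276    79    89   186 12938] [317. 174.]
79 (np.int64(305), np.int64(324)) 89 (np.int64(285), np.int64(344)) 99 (np.int64(278), np.int64(350)) 109 (np.int64(276), np.int64(352)) 119 (np.int64(276), np.int64(352)) 129 (np.int64(280), np.int64(351)) 139 (np.int64(278), np.int64(353)) 149 (np.int64(279), np.int64(352)) 159 (np.int64(281), np.int64(351)) 169 (np.int64(284), np.int64(349)) 179 (np.int64(286), np.int64(347)) 189 (np.int64(288), np.int64(346)) 199 (np.int64(290), np.int64(347)) 209 (np.int64(288), np.int64(349)) 219 (np.int64(286), np.int64(352)) 229 (np.int64(283), np.int64(356)) 239 (np.int64(280), np.int64(360)) 249 (np.int64(279), np.int64(363)) 259 (np.int64(282), np.int64(363))
```

Still leaning ~35° (foot edge at row 79 instead of ~162). I'll lift and tilt the tool by about −0.6 rad about its y to bring the mill vertical.

Emit:
send_rows(increments=[[3,[0,0,-2],[0,0,0]],[3,[0,0,-2],[0,0,0]],[3,[0,0,-1],[0,-0.12,0]],[3,[0,0,0],[0,-0.12,0]],[3,[0,0,0],[0,-0.12,0]]])

```text
clock: 13.75
position: [0.4762, -0.1418, 0.1188]
ee_rot: [2.436, 1.587, -0.446]
force: [-0.3, 0.0, -3.0]
width: 0.498
gripper_force: 12.0
```

```bash
python3 st.py; python3 look.py w10;python3 mm.py w10
```

```text
13.75 [ 0.4762 -0.1418  0.1188] toolx [ 0.38  0.85 -0.36] y [ 0.92 -0.4   0.  ] z [-0.14 -0.33 -0.93] w 4.58 f 12.0 [-0.3  0.  -3. ] j [ 0.15  0.42 -0.32  1.89  0.49  1.11 -0.84]
13.75 [ 0.4762 -0.1418  0.1188] [ 0.15  0.42 -0.32  1.89  0.49  1.11 -0.84]
blob [ 248  132  112  133 8660] [314. 203.]
132 (np.int64(314), np.int64(318)) 142 (np.int64(288), np.int64(338)) 152 (np.int64(282), np.int64(343)) 162 (np.int64(280), np.int64(345)) 172 (np.int64(281), np.int64(345)) 182 (np.int64(282), np.int64(352)) 192 (np.int64(283), np.int64(346)) 202 (np.int64(286), np.int64(344)) 212 (np.int64(248), np.int64(342)) 222 (np.int64(289), np.int64(344)) 232 (np.int64(288), np.int64(350)) 242 (np.int64(284), np.int64(355)) 252 (np.int64(281), np.int64(358)) 262 (np.int64(281), np.int64(358)) 
blob [ 108  150   62   55 1494] [140. 178.]
```

```bash
cat > foot.py <<'E'
# mill lean: foot far edge row e and widest-foot row/cols -> foot centre ; grasp from state
from h import *
from scipy.spatial.transform import Rotation as R
import sys,pickle
n,row,c0,c1=sys.argv[1],*map(float,sys.argv[2:5])
P=pickle.load(open(n+".pkl","rb"));K=P["camera_matrix"];z=.058*K[0,0]/(c1-c0)
X=P["R"].T@(np.linalg.inv(K)@[(c0+c1)/2,row,1]*z-P["t"])
s=arm.observe();M=R.from_rotvec(s["ee_rot"]).as_matrix();g=s["position"]-.061*M[:,2]
v=g-X;print("foot",X.round(4),"grasp",g.round(4),"dist",np.linalg.norm(v).round(4),"lean(head-foot)/h",(v[:2]/v[2]).round(3),"tool",(M.T@v/np.linalg.norm(v)).round(3))
E
python3 foot.py w10 165 280 345
```

```text
foot [ 0.4675 -0.1441  0.0347] grasp [ 0.4861 -0.1156  0.174 ] dist 0.1434 lean(head-foot)/h [0.134 0.205] tool [-0.131  0.041 -0.991]
```

Emit:
send_rows(increments=[[3,[0,0,0],[0,0.11,0]],[3,[0,0,0],[0,0.11,0]],[3,[0,0,0],[0,0,0]]], force=16)

```text
clock: 14.1
position: [0.4738, -0.1453, 0.1178]
ee_rot: [2.569, 1.665, -0.179]
force: [-0.8, -0.9, -2.0]
width: 0.498
gripper_force: 15.9
```

```bash
python3 st.py; python3 look.py w11;python3 mm.py w11
```

```text
14.1 [ 0.4738 -0.1453  0.1178] toolx [ 0.4   0.9  -0.14] y [ 0.91 -0.41 -0.  ] z [-0.06 -0.13 -0.99] w 4.58 f 15.9 [-0.8 -0.9 -2. ] j [ 0.36  0.35 -0.36  1.93  0.31  0.96 -0.59]
14.1 [ 0.4738 -0.1453  0.1178] [ 0.36  0.35 -0.36  1.93  0.31  0.96 -0.59]
blob [ 276  143  134  122 8104] [319. 208.]
143 (np.int64(312), np.int64(316)) 153 (np.int64(289), np.int64(337)) 163 (np.int64(282), np.int64(343)) 173 (np.int64(281), np.int64(345)) 183 (np.int64(281), np.int64(345)) 193 (np.int64(282), np.int64(409)) 203 (np.int64(283), np.int64(373)) 213 (np.int64(287), np.int64(344)) 223 (np.int64(291), np.int64(343)) 233 (np.int64(289), np.int64(349)) 243 (np.int64(283), np.int64(355)) 253 (np.int64(280), np.int64(358)) 263 (np.int64(281), np.int64(359))
```

```bash
python3 foot.py w11 176 281 345; python3 st.py .4305 -.391 .118
```

```text
foot [ 0.4687 -0.1396  0.0348] grasp [ 0.4776 -0.1359  0.1782] dist 0.1436 lean(head-foot)/h [0.062 0.026] tool [-0.092  0.045 -0.995]
14.15 [ 0.474  -0.1437  0.1178] toolx [ 0.4   0.9  -0.14] y [ 0.91 -0.41 -0.  ] z [-0.06 -0.13 -0.99] w 4.61 f 15.9 [ 0.3 -0.2 -2.2] j [ 0.36  0.35 -0.36  1.93  0.31  0.96 -0.59]
go cm [-24.1   6.1   3.4]
```

Nearly vertical now (lean about 0.06). Carry the foot to the wide stand.

Emit:
send_rows(increments=[[3,[-1.2,0.3,0],[0,0,0]],[3,[-2.4,0.7,0.2],[0,0,0]],[3,[-2.4,0.7,0.2],[0,0,0]],[3,[-2.4,0.7,0.3],[0,0,0]],[3,[-2.4,0.7,0.3],[0,0,0]]])

```text
clock: 14.65
position: [0.4606, -0.2528, 0.123]
ee_rot: [2.56, 1.677, -0.181]
force: [0.5, -0.4, -2.1]
width: 0.5
gripper_force: 15.9
```

Emit:
send_rows(increments=[[3,[-2.4,0.7,0.3],[0,0,0]],[3,[-2.4,0.7,0.3],[0,0,0]],[3,[-2.4,0.7,0.3],[0,0,0]],[3,[-2.4,0.7,0.3],[0,0,0]],[3,[-2.4,0.7,0.3],[0,0,0]]])

```text
clock: 15.15
position: [0.4441, -0.3776, 0.1247]
ee_rot: [2.56, 1.677, -0.181]
force: [-0.1, 0.3, -1.9]
width: 0.497
gripper_force: 15.9
```

Emit:
send_rows(increments=[[3,[-1.3,0.2,0],[0,0,0]],[3,[0,0,0],[0,0,0]],[3,[0,0,0],[0,0,0]]])

```text
clock: 15.45
position: [0.4414, -0.3882, 0.1268]
ee_rot: [2.561, 1.676, -0.179]
force: [0.4, 1.1, -1.3]
width: 0.496
gripper_force: 15.9
```

```bash
python3 st.py; python3 look.py w12;python3 mm.py w12
```

```text
15.45 [ 0.4414 -0.3882  0.1268] toolx [ 0.4   0.91 -0.14] y [ 0.92 -0.4  -0.  ] z [-0.06 -0.13 -0.99] w 4.57 f 15.9 [ 0.4  1.1 -1.3] j [ 0.73  0.43 -0.27  1.76  0.31  0.97 -0.1 ]
15.45 [ 0.4414 -0.3882  0.1268] [ 0.73  0.43 -0.27  1.76  0.31  0.97 -0.1 ]
blob [ 271  131   89  134 9250] [316. 198.]
131 (np.int64(307), np.int64(321)) 141 (np.int64(286), np.int64(341)) 151 (np.int64(277), np.int64(350)) 161 (np.int64(273), np.int64(354)) 171 (np.int64(271), np.int64(356)) 181 (np.int64(271), np.int64(356)) 191 (np.int64(275), np.int64(352)) 201 (np.int64(283), np.int64(344)) 211 (np.int64(288), np.int64(342)) 221 (np.int64(291), np.int64(343)) 231 (np.int64(290), np.int64(348)) 241 (np.int64(285), np.int64(354)) 251 (np.int64(281), np.int64(358)) 261 (np.int64(280), np.int64(359)) 
blob [599 154  41  26 545] [619. 167.]
blob [ 394  184  172   64 2069] [481. 215.]
```

Run:
```python
from h import *
s=arm.get_image("scene")[:,:,::-1]
w=cv2.imread("pics/w12.png")[100:290,225:415]
cv2.imwrite("pics/g12.png",np.hstack([cv2.resize(w,(400,400)),cv2.resize(s[90:240,310:460],(400,400))]))
import pickle
P=pickle.load(open("w12.pkl","rb"));print("stand top centre",proj("",(.4305,-.391,.02),P),"r px", proj("",(.4305+.044,-.391,.02),P))
```

```text
stand top centre [311.87115197 176.37241451] r px [353.50335538 159.38386435]
```

View pics/g12.png

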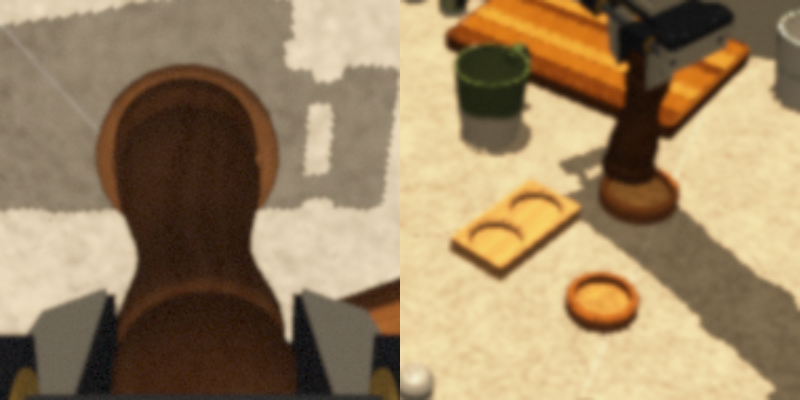

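Foot hangs over the stand: wrist foot far edge at row 138, column 314; stand far edge row 130, centre column 312.

```bash
python3 foot.py w12 171 279.6 348.5
python3 - <<'E'
from h import *
import pickle
P=pickle.load(open("w12.pkl","rb"))
d=np.array([-.40,-.917])
# far foot edge ray: for hypotheses of foot height, centre position
for z in(.04,.05,.06):
    e=plane("",(314,138),z,P);print(z,(e+d*.029).round(4))
E
```

```text
foot [ 0.442  -0.3728  0.061 ] grasp [ 0.4451 -0.38    0.1874] dist 0.1266 lean(head-foot)/h [ 0.024 -0.058] tool [-0.181  0.045 -0.982]
0.04 [ 0.4392 -0.3785]
0.05 [ 0.4405 -0.3762]
0.06 [ 0.4418 -0.3738]
```

Emit:
send_rows(increments=[[3,[-1.9,-0.3,0.3],[0,0,0]],[3,[0,0,0],[0,0,0]],[3,[0.1,0,1],[0,0,0]],[3,[0.2,0,1],[0,0,0]],[3,[0.1,0,1],[0,0,0]]])

```text
clock: 16.05
position: [0.4322, -0.4053, 0.0964]
ee_rot: [2.559, 1.675, -0.177]
force: [2.3, 3.1, 22.0]
width: 0.496
gripper_force: 15.9
```

Emit:
send_rows(increments=[[3,[0.1,0,0.7],[0,0,0]],[3,[0.1,0,0.7],[0,0,0]],[3,[0.1,0,0.4],[0,0,0]],[3,[0,0,0],[0,0,0]]])

```text
clock: 16.45
position: [0.4332, -0.4049, 0.08]
ee_rot: [2.557, 1.675, -0.176]
force: [-1.6, 4.8, 20.5]
width: 0.512
gripper_force: 16.8
```

```bash
python3 st.py; python3 look.py w13;python3 mm.py w13
```

```text
16.45 [ 0.4332 -0.4049  0.08  ] toolx [ 0.4   0.91 -0.14] y [ 0.92 -0.4   0.  ] z [-0.05 -0.13 -0.99] w 4.71 f 16.8 [-1.6  4.8 20.5] j [ 0.75  0.49 -0.25  1.81  0.34  0.87 -0.11]
16.45 [ 0.4332 -0.4049  0.08  ] [ 0.75  0.49 -0.25  1.81  0.34  0.87 -0.11]
blob [162   0  29  47 454] [180.  23.]
blob [ 262  122  103  143 9332] [314. 197.]
122 (np.int64(305), np.int64(320)) 132 (np.int64(282), np.int64(343)) 142 (np.int64(272), np.int64(353)) 152 (np.int64(266), np.int64(359)) 162 (np.int64(263), np.int64(362)) 172 (np.int64(262), np.int64(363)) 182 (np.int64(262), np.int64(363)) 192 (np.int64(265), np.int64(360)) 202 (np.int64(272), np.int64(354)) 212 (np.int64(278), np.int64(347)) 222 (np.int64(281), np.int64(346)) 232 (np.int64(285), np.int64(344)) 242 (np.int64(288), np.int64(345)) 252 (np.int64(288), np.int64(350)) 262 (np.int64(285), np.int64(357)) 
blob [ 407  183  210   77 3216] [512. 221.]
```

Run:
```python
from h import *
import pickle
for n in("w12","w13"):
    P=pickle.load(open(n+".pkl","rb"));im=cv2.imread(f"pics/{n}.png");r=im[...,2]
    print(n,"stand c",proj("",(.4305,-.391,.02),P).round())
    for v in range(114,240,6):print(v,"".join("#" if x<55 else "+" if x<80 else "o" if x<130 else "." for x in r[v,240:400:3]))
```

```text
w12 stand c [312. 176.]
114 ......................................................
120 ......................................................
126 ......................................................
132 ....................oooooooooo........................
138 ................oooooo+++#++oooooo....................
144 ..............oooo+++++++++++###oooo..................
150 .............ooo#++++++###++#+++##oooo................
156 ............oo+++++########+#####++ooo................
162 ...........ooo++###+#+++###+#+####++ooo...............
168 ..........oooo+#+++++++++++++#+####+oooo..............
174 ..........ooo+##+++++++++#++#++#####oooo..............
180 ..........oooo#++++++++##+++#++##+##ooo...............
186 ...........ooo+++++++++++++++++#####ooo...............
192 ............oo+#+++++++++++#++++####oo................
198 .............oo#+++++++#+#+#+#######o.................
204 ...............o++++##+##++########o..................
210 ................+##################...................
216 .................########+#########...................
222 ..........
[... 725 characters left out ...]
....oooo....o+++++++#++++#++#o.....oooo............
174 .......ooooo..+++++#############++....oooo............
180 .......ooooo.+++###################...oooo............
186 ........oooo+++##+#+#++####+##+####o.oooo.............
192 .........ooo++##++++++++##++#######+ooooo.............
198 .........oooo##+++++++++#+++##+#####o.oo..............
204 ...........oo##+++++++###+++++++####oo................
210 ............o+++++++++#+#++#+##+####o.................
216 .............++#++#+++#+##+####+####o.................
222 ..............#++++#+###############..................
228 ..............o#+########++########+..................
234 ...............++##################o..................
```

Run:
```python
from h import *
import pickle
P=pickle.load(open("w13.pkl","rb"));d=np.array([-.40,-.917]);c=np.array([.4305,-.391])
for z in(.008,.02):
    print(z,"expected far edge",proj("",(*(c-d*.029),z),P),"seen edge ->centre",(plane("",(311,160.5),z,P)+d*.029).round(4),"shift",((plane("",(311,160.5),z,P)+d*.029-c)@d).round(4))
for e in(.044,.036):print(proj("",(*(c-d*e),.02),P), end=" ")
```

```text
0.008 expected far edge [310.64645929 138.41939742] seen edge ->centre [ 0.4229 -0.4085] shift 0.0191
0.02 expected far edge [310.23528209 142.47188514] seen edge ->centre [ 0.4249 -0.4049] shift 0.015
[309.95682638 123.4008566 ] [310.10717043 133.69770256]
```

The foot missed by ~16 mm towards −tool x and stands on the near rim (far edge row 160, should be ~140). Lift a little, shift, and lower again.

Emit:
send_rows(increments=[[3,[-0.1,0,-0.8],[0,0,0]],[3,[-0.1,0,-0.6],[0,0,0]],[3,[1.7,0,-0.2],[0,0,0]],[3,[0,0,0],[0,0,0]],[3,[0,0,0],[0,0,0]]])

```text
clock: 17.0
position: [0.4373, -0.39, 0.0916]
ee_rot: [2.561, 1.676, -0.18]
force: [0.1, -0.9, -1.9]
width: 0.509
gripper_force: 15.2
```

```bash
cat > asc.py <<'E'
from h import *
import pickle,sys
n=sys.argv[1];P=pickle.load(open(n+".pkl","rb"));im=cv2.imread(f"pics/{n}.png");r=im[...,2];d=np.array([-.40,-.917]);c=np.array([.4305,-.391])
print("stand c",proj("",(*c,.02),P).round(),"exp edge z.008,.02,.04",*[proj("",(*(c-d*.029),z),P).round(1) for z in(.008,.02,.04)])
for v in range(114,215,5):print(v,"".join("#" if x<55 else "+" if x<80 else "o" if x<130 else "." for x in r[v,240:400:3]))
E
python3 st.py; python3 look.py w14;python3 asc.py w14
```

```text
17.0 [ 0.4373 -0.39    0.0916] toolx [ 0.4   0.91 -0.14] y [ 0.92 -0.4  -0.  ] z [-0.06 -0.13 -0.99] w 4.69 f 15.2 [ 0.1 -0.9 -1.9] j [ 0.73  0.47 -0.26  1.81  0.33  0.9  -0.13]
17.0 [ 0.4373 -0.39    0.0916] [ 0.73  0.47 -0.26  1.81  0.33  0.9  -0.13]
stand c [314. 188.] exp edge z.008,.02,.04 [314.1 152. ] [313.8 156.3] [313.2 164.4]
114 ......................................................
119 ......................................................
124 ......................................................
129 ......................................................
134 ......................................................
139 ...................ooooooooooooo......................
144 ................ooooooooooooooooooo...................
149 ..............oooooo..o......o.oooooo.................
154 .............ooo.................oooooo...............
159 ............ooo......oo++++o......oooooo..............
164 ...........oooo..o+##+++++++###o....ooooo.............
169 ..........oo.ooo+#++++++#+++#++##o....ooo.............
174 ..........ooooo+++++###########++#o...oooo............
179 .........ooooo++++##++#+###########...oooo............
184 .........oooo++####++#+####+#######+..oooo............
189 .........oooo++##++++++####+########..oooo............
194 ..........ooo+##+++++++++#++########..o.oo............
199 ..........ooo+#+#++++++#++++##+#####ooooo.............
204 ...........oo+++++#+++###++#+########ooo..............
209 ............o+##++++++#+++++#########ooo..............
214 .............o+#++++++####++#+#######o................
```

Emit:
send_rows(increments=[[3,[0.1,0,0.6],[0,0,0]],[3,[0.1,0,0.6],[0,0,0]],[3,[0,0,0.4],[0,0,0]],[3,[0.1,0,0.3],[0,0,0]],[3,[0,0,0],[0,0,0]]])

```text
clock: 17.55
position: [0.4376, -0.3923, 0.074]
ee_rot: [2.56, 1.67, -0.181]
force: [-1.7, -2.2, 10.0]
width: 0.51
gripper_force: 16.0
```

```bash
python3 st.py; python3 look.py w15;python3 asc.py w15
```

```text
17.55 [ 0.4376 -0.3923  0.074 ] toolx [ 0.4   0.91 -0.14] y [ 0.92 -0.4   0.  ] z [-0.06 -0.13 -0.99] w 4.69 f 16.0 [-1.7 -2.2 10. ] j [ 0.72  0.49 -0.25  1.82  0.34  0.86 -0.14]
17.55 [ 0.4376 -0.3923  0.074 ] [ 0.72  0.49 -0.25  1.82  0.34  0.86 -0.14]
stand c [312. 194.] exp edge z.008,.02,.04 [311.9 156. ] [311.5 160.9] [310.8 170. ]
114 ......................................................
119 ......................................................
124 ......................................................
129 ......................................................
134 ......................................................
139 ......................oooooo..........................
144 .................oooooooooooooooo.....................
149 ..............oooooooo.....ooooooooo..................
154 .............oooo..............ooooooo................
159 ...........ooo....oo++#####+o....oooooo...............
164 ..........ooo..oo+#++++++++++##o..ooooooo.............
169 .........oooooo#+++++++###++#++##o..ooooo.............
174 .........ooooo+++++#+#############o...ooo.............
179 ........ooooo+++###+##############+o..oooo............
184 ........ooooo++####+#++####+######+o...ooo............
189 ........ooooo+##+++++++###+########+...oooo...........
194 .......ooooo+###+++++++#++++#++####+..ooooo...........
199 ........oooo++##+#+++++##++##+######..oooo............
204 .........ooo++#++++++#+#+++#+#+#####oooooo............
209 .........ooo+++++++++##++++###+#####+oooo.............
214 ..........ooo+#++++++###++##########+o.o..............
```

Foot edge at row 157 matches a foot seated in the well (156), with 10 N of support. Release and withdraw along the tool axis.

Emit:
send_rows(increments=[[6,[0,0,0],[0,0,0]],[7.5,[0,0,0],[0,0,0]],[9.18,[0,0,0],[0,0,0]],[9.18,[0,0,0],[0,0,0]],[9.18,[0,0,0],[0,0,0]]])

```text
clock: 18.1
position: [0.4375, -0.3897, 0.0726]
ee_rot: [2.561, 1.674, -0.18]
force: [-0.2, 0.3, -0.8]
width: 0.898
gripper_force: 0.0
```

Emit:
send_rows(increments=[[9.18,[0,0,0],[0,0,0]],[9.18,[0,0,-2],[0,0,0]],[9.18,[0,0,-3],[0,0,0]],[9.18,[0,0,-4],[0,0,0]],[9.18,[0,0,-4],[0,0,0]]])

```text
clock: 18.6
position: [0.4445, -0.3728, 0.2026]
ee_rot: [2.562, 1.675, -0.18]
force: [1.0, -1.6, 0.7]
width: 1.0
gripper_force: 0.0
```

Emit:
send_rows(increments=[[9.18,[0,0,-3],[0,0,0]],[9.18,[4,0,0],[0,0.08,0]],[9.18,[4,0,0],[0,0.08,0]],[9.18,[3,0,0],[0,0,0]],[9.18,[0,0,0],[0,0,0]]])

```text
clock: 19.1
position: [0.4923, -0.2647, 0.2241]
ee_rot: [-2.615, -1.719, -0.03]
force: [0.3, 0.6, 0.2]
width: 0.999
gripper_force: 0.0
```

```bash
python3 st.py; python3 look.py w16
python3 - <<'E'
from h import *
import pickle
P=pickle.load(open("w16.pkl","rb"));S=arm.camera_params("scene");s=arm.get_image("scene")[:,:,::-1];cv2.imwrite("pics/s16.png",s)
for z in(.008,.15,.163):print(z,proj("",(.4305,-.391,z),P).round(1),proj("scene",(.4305,-.391,z)).round(1))
im=cv2.imread("pics/s16.png")[...,2]
for v in range(100,180,4):print(v,"".join("#" if x<70 else "o" if x<150 else "." for x in im[v,360:450:2]))
E
```

```text
19.1 [ 0.4923 -0.2647  0.2241] toolx [0.4  0.92 0.02] y [ 0.92 -0.4   0.  ] z [ 0.01  0.02 -1.  ] w 9.19 f 0.0 [0.3 0.6 0.2] j [ 0.69  0.33 -0.36  1.66  0.1   1.17 -0.1 ]
19.1 [ 0.4923 -0.2647  0.2241] [ 0.69  0.33 -0.36  1.66  0.1   1.17 -0.1 ]
0.008 [316.3 261.5] [398.3 162.9]
0.15 [314.2 327.3] [404.3 122.4]
0.163 [313.9 336.2] [404.9 118.4]
100 .......ooooooo.................oooooooooooooo
104 ......oooooo.........................oooooooo
108 ......o.................o...............ooooo
112 oo..........................oo.........oo....
116 ooooooo..........................oo..oo......
120 ####ooo............................oo........
124 ...oo####oooo...o................oo..........
128 ........o#####ooooooo..........ooo...........
132 .............o####oooo.ooo..oooooooo.........
136 ..................o####oooooooooooo#o........
140 ....................o###oooooo#####o.........
144 ...................########oo####ooo.........
148 ...................o##########ooo............
152 ..................ooo#######ooo..............
156 o..............o...oooo###oooo...............
160 o........oo..o........oooooo.................
164 .oooo..ooooooooo.............................
168 oooooooooooooo##oooo....ooo..................
172 oooooooooooooooooo#####oo....................
176 ..ooooooooooooooooooo........................
```

Run:
```python
from h import *
t=arm.get_image("top")[:,:,::-1];cv2.imwrite("pics/top16.png",t);s=cv2.imread("pics/s16.png");w=cv2.imread("pics/w16.png")
o=np.zeros((600,800,3),np.uint8)
o[:250,:400]=cv2.resize(w,(400,250));o[:360,400:]=cv2.resize(s[80:260,270:470],(400,360));o[260:600,:400]=cv2.resize(t[140:276,350:510],(400,340));o[370:590,410:800]=cv2.resize(s[200:380,200:400],(390,220))
cv2.imwrite("pics/g16.png",o)
```

```text
(no output)
```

View pics/g16.png

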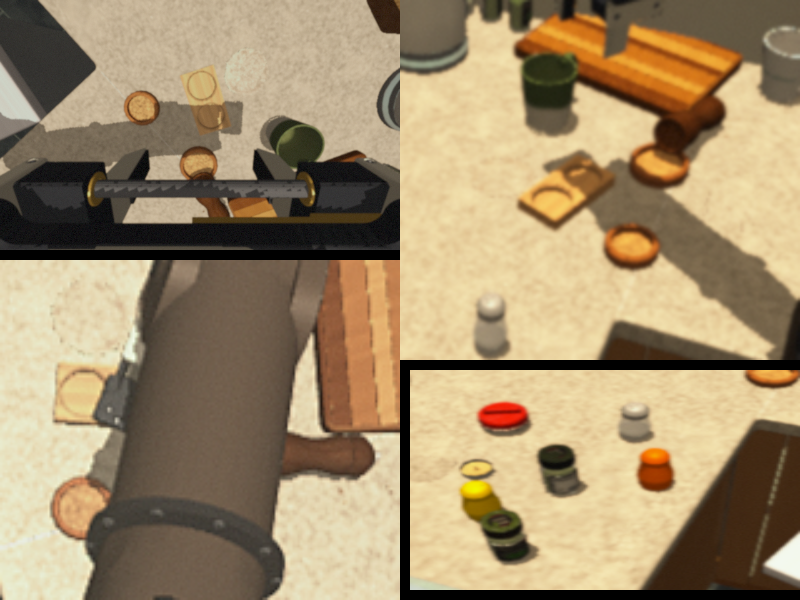

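The mill toppled as it was released: it now lies beyond the wide stand, head at top pixel (498,218), pointing to −y. That's my last allowed picture, so from here I'll measure with masks. I'll go over it, stand it on free table first (it aligns itself there), and re-grip it with a vertical tool.

Emit:
send_rows(increments=[[9.18,[-3.9,0.9,-0.8],[0,0,0]],[9.18,[-3.9,0.9,-0.8],[0,0,0]],[9.18,[-3.9,0.9,-0.8],[0,0,0]],[9.18,[-3.9,0.9,-0.8],[0,0,0]],[9.18,[-3.9,0.9,-0.8],[0,0,0]]])

```text
clock: 19.75
position: [0.4515, -0.4693, 0.2601]
ee_rot: [-2.622, -1.71, -0.025]
force: [0.2, -0.0, -0.4]
width: 0.998
gripper_force: 0.0
```

Emit:
send_rows(increments=[[9.18,[-3.9,0.9,-0.8],[0,0,0]],[9.18,[-3.9,0.8,-0.8],[0,0,0]],[9.18,[0,0,0],[0,0.02,-0.137]],[9.18,[0,0,0],[0,0,-0.137]],[9.18,[0,0,0],[0,0,-0.137]]])

```text
clock: 20.25
position: [0.4356, -0.5467, 0.2737]
ee_rot: [-2.208, -2.21, -0.056]
force: [-0.7, 0.6, -0.4]
width: 1.001
gripper_force: 0.0
```

```bash
cat > mill.py <<'E'
# lying mill: dark blob nearest given pixel -> axis & profile on z=.03 plane
from h import *
import pickle,sys
n,u0,v0=sys.argv[1],int(sys.argv[2]),int(sys.argv[3]);P=pickle.load(open(n+".pkl","rb"));im=cv2.imread(f"pics/{n}.png");h=cv2.cvtColor(im,cv2.COLOR_BGR2HSV).astype(int)
m=((h[...,2]<110)&(h[...,1]>110)).astype(np.uint8);m[262:]=0;m=cv2.morphologyEx(m,cv2.MORPH_OPEN,np.ones((5,5)))
N,l,st,c=cv2.connectedComponentsWithStats(m)
for i in range(1,N):
    if st[i,4]>300:print("blob",i,st[i],c[i].round())
i=min((i for i in range(1,N) if st[i,4]>1000),key=lambda i:np.hypot(*(c[i]-[u0,v0])))
v,u=np.nonzero(l==i);W=np.array([plane("",q,.03,P) for q in zip(u,v)]);mu=W.mean(0);d=np.linalg.svd(W-mu,full_matrices=False)[2][0];d*=-np.sign(d[1])
t=(W-mu)@d;s=(W-mu)@[-d[1],d[0]];print(mu.round(4),d.round(3),"ends",(mu+d*t.min()).round(3),(mu+d*t.max()).round(3))
for a in np.arange(t.min(),t.max(),.008):
    q=s[(t>=a)&(t<a+.008)];print(round(1e3*(a+.004)),[round(1000*x) for x in(q.max()-q.min(),(q.max()+q.min())/2)],end=" ")
print()
E
python3 st.py; python3 look.py w17; python3 mill.py w17 320 170;python3 - <<'E'
from h import *
print(plane("top",(498,218),.027))
im=cv2.imread("pics/w17.png");h=cv2.cvtColor(im,cv2.COLOR_BGR2HSV)
for v in range(0,265,8):print(v,"".join("#" if x<100 else "o" if x<140 else "." for x in h[v,200:460:4,2]))
E
```

```text
20.25 [ 0.4356 -0.5467  0.2737] toolx [-0.    1.    0.04] y [1.   0.   0.01] z [ 0.01  0.04 -1.  ] w 9.21 f 0.0 [-0.7  0.6 -0.4] j [ 1.03  0.56 -0.34  1.18  0.14  1.45  0.72]
20.25 [ 0.4356 -0.5467  0.2737] [ 1.03  0.56 -0.34  1.18  0.14  1.45  0.72]
blob 1 [ 291   57   45  114 2218] [313. 106.]
[ 0.4286 -0.4688] [-0.006 -1.   ] ends [ 0.429 -0.406] [ 0.428 -0.554]
-58 [57, -1] -50 [57, -1] -42 [55, -1] -34 [50, -1] -26 [52, -1] -18 [51, -1] -10 [47, -1] -2 [43, -1] 6 [39, -1] 14 [35, -1] 22 [34, -1] 30 [8, 13] 38 [41, -2] 46 [43, -1] 54 [43, -1] 62 [45, -2] 70 [45, -2] 78 [42, -2] 86 [25, -2] 
[ 0.42486971 -0.55413819]
0 .................................................................
8 .................................................................
16 .................................................................
24 .........................o.....................................##
32 ............................................................oo###
40 ..........................................................ooo####
48 .........................................................
[... 1192 characters left out ...]

192 .........ooooooooooooooooooooooooo..ooooooo......................
200 ............ooooooooooooooooooooo#ooooooooo......................
208 .............oooooooooooooooooooo#ooooooooo......................
216 ................o.ooooooooooooo..................................
224 ..................ooooooooooo....................................
232 ................oooooo#oooo......o...............................
240 ......o###.....oooooooo##oo......o..................###o.........
248 o#########............oooo.......o..................#########....
256 ####o#####...oo..........#.......o..................###########oo
264 ##########...ooo........oo........................o##############
```

The mill lies along −y at x≈0.428, foot end at y −0.406 (on the wide stand), dome end −0.554, so the head band is at (0.427,−0.527).

Emit:
send_rows(increments=[[9.18,[1,-0.4,1],[0,-0.04,0]],[9.18,[1,-0.4,4],[0,0,0]],[9.18,[0,0,4.5],[0,0,0]],[9.18,[0,0,4.5],[0,0,0]],[9.18,[0,0,4],[0,0,0]]])

```text
clock: 20.8
position: [0.4304, -0.5256, 0.0926]
ee_rot: [2.22, 2.206, 0.011]
force: [0.6, -0.9, -0.5]
width: 0.999
gripper_force: 0.0
```

Emit:
send_rows(increments=[[8,[0,0,4],[0,0,0]],[8,[0,0,2],[0,0,0]],[8,[0,0,0],[0,0,0]],[8,[0,0,0],[0,0,0]]])

```text
clock: 21.2
position: [0.4325, -0.526, 0.0351]
ee_rot: [2.218, 2.208, 0.012]
force: [1.4, -0.5, 0.1]
width: 0.869
gripper_force: 0.0
```

```bash
python3 st.py .427 -.527 -.016; python3 look.py w18; python3 mill.py w18 320 150; python3 -c "
from h import *
print(plane('top',(478,208),.02))"
```

```text
21.2 [ 0.4325 -0.526   0.0351] toolx [ 0.  1. -0.] y [ 1.   -0.    0.01] z [ 0.01 -0.   -1.  ] w 7.99 f 0.0 [ 1.4 -0.5  0.1] j [ 1.01  0.68 -0.31  1.57  0.24  0.91  0.61]
go cm [-0.1 -0.6  5.1]
21.2 [ 0.4325 -0.526   0.0351] [ 1.01  0.68 -0.31  1.57  0.24  0.91  0.61]
blob 1 [ 256   27  114  235 8322] [313. 162.]
blob 4 [ 351  182  289   51 5176] [434. 202.]
[ 0.4278 -0.4871] [-0.044 -0.999] ends [ 0.431 -0.405] [ 0.425 -0.556]
-78 [65, -3] -70 [65, -2] -62 [62, -2] -54 [57, -2] -46 [57, -2] -38 [58, -2] -30 [54, -2] -22 [50, -2] -14 [45, -1] -6 [40, -1] 2 [38, -1] 10 [39, 0] 18 [43, 0] 26 [46, 0] 34 [46, 0] 42 [47, 0] 50 [47, 1] 58 [45, 0] 66 [36, 0] 
[ 0.45645248 -0.50156689]
```

Emit:
send_rows(increments=[[8,[-0.3,-0.6,1.5],[0,0,0]],[8,[0,0,1.4],[0,0,0]],[8,[0,0,0.8],[0,0,0]],[8,[0,0,0.7],[0,0,0]],[8,[0,0,0.5],[0,0,0]]], force=12)

```text
clock: 21.75
position: [0.4275, -0.5281, -0.0153]
ee_rot: [2.216, 2.211, 0.013]
force: [-0.0, 0.1, 0.0]
width: 0.871
gripper_force: 0.0
```

Emit:
send_rows(increments=[[3,[0,0,0.2],[0,0,0]],[3,[0,0,0],[0,0,0]],[3,[0,0,0],[0,0,0]],[3,[0,0,0],[0,0,0]],[3,[0,0,0],[0,0,0]]])

```text
clock: 22.25
position: [0.4277, -0.5287, -0.0161]
ee_rot: [2.215, 2.21, 0.013]
force: [-0.1, -0.2, -0.2]
width: 0.51
gripper_force: 11.9
```

Emit:
send_rows(increments=[[3,[0.2,0,-2],[0,0,0]],[3,[0.5,0,-1.9],[0,0,0]],[3,[0.8,0,-1.9],[0,0,0]],[3,[1,0,-1.8],[0,0,0]],[3,[1.3,0,-1.3],[0,0,0]]])

```text
clock: 22.75
position: [0.4269, -0.4899, 0.0747]
ee_rot: [2.214, 2.208, 0.013]
force: [1.0, 0.8, -0.4]
width: 0.508
gripper_force: 12.0
```

Emit:
send_rows(increments=[[3,[1.5,0,-1],[0,0,0]],[3,[1.6,0,-1],[0,0,0]],[3,[0.5,0,-2],[0,0,0]],[3,[0,0,-3],[0,0,0]],[3,[0,0,-2],[0,0,0]]])

```text
clock: 23.25
position: [0.4254, -0.4526, 0.1642]
ee_rot: [2.214, 2.211, 0.013]
force: [0.1, -0.6, -2.1]
width: 0.508
gripper_force: 12.0
```

```bash
python3 st.py; python3 look.py w19; python3 mm.py w19
```

```text
23.25 [ 0.4254 -0.4526  0.1642] toolx [ 0.  1. -0.] y [ 1.   -0.    0.02] z [ 0.02 -0.   -1.  ] w 4.67 f 12.0 [ 0.1 -0.6 -2.1] j [ 0.98  0.47 -0.36  1.6   0.17  1.09  0.58]
23.25 [ 0.4254 -0.4526  0.1642] [ 0.98  0.47 -0.36  1.6   0.17  1.09  0.58]
blob [  279   130   328   135 10251] [345. 205.]
130 (np.int64(315), np.int64(320)) 140 (np.int64(294), np.int64(342)) 150 (np.int64(290), np.int64(349)) 160 (np.int64(286), np.int64(352)) 170 (np.int64(287), np.int64(351)) 180 (np.int64(287), np.int64(351)) 190 (np.int64(288), np.int64(350)) 200 (np.int64(291), np.int64(348)) 210 (np.int64(294), np.int64(346)) 220 (np.int64(293), np.int64(526)) 230 (np.int64(288), np.int64(355)) 240 (np.int64(283), np.int64(360)) 250 (np.int64(283), np.int64(360)) 260 (np.int64(279), np.int64(364))
```

```bash
python3 foot.py w19 163 286 352
```

```text
foot [ 0.4251 -0.4255  0.0873] grasp [ 0.4256 -0.4534  0.2283] dist 0.1438 lean(head-foot)/h [ 0.003 -0.198] tool [-0.2    0.021 -0.979]
```

Hanging with a lean of only ~0.2. Carry it to free table at about (0.45,−0.10), set it down there and let it align.

Emit:
send_rows(increments=[[3,[1.5,0.2,0],[0,0,0]],[3,[2.8,0.2,0],[0,0,0]],[3,[3,0.2,0],[0,0,0]],[3,[3,0.2,0],[0,0,0]],[3,[3,0.2,0],[0,0,0]]])

```text
clock: 23.8
position: [0.4342, -0.3174, 0.1604]
ee_rot: [2.216, 2.213, 0.012]
force: [0.2, -0.1, -2.3]
width: 0.51
gripper_force: 12.0
```

Emit:
send_rows(increments=[[3,[3,0.2,0],[0,0,0]],[3,[3,0.2,0],[0,0,0]],[3,[3,0.2,0],[0,0,0]],[3,[3,0.2,0],[0,0,0]],[3,[3,0.2,0],[0,0,0]]])

```text
clock: 24.3
position: [0.4439, -0.168, 0.1603]
ee_rot: [2.216, 2.213, 0.011]
force: [0.1, -0.7, -2.9]
width: 0.508
gripper_force: 12.0
```

Emit:
send_rows(increments=[[3,[3,0.2,0],[0,0,0]],[3,[2.2,0.2,0],[0,0,0]],[3,[1.5,0,2],[0,0,0]],[3,[0,0,2.5],[0,0,0]],[3,[0,0,2],[0,0,0]]])

```text
clock: 24.8
position: [0.4485, -0.1019, 0.0945]
ee_rot: [2.214, 2.215, 0.011]
force: [0.4, -0.8, -2.7]
width: 0.506
gripper_force: 12.0
```

```bash
python3 st.py; python3 look.py w20; python3 mm.py w20
```

```text
24.8 [ 0.4485 -0.1019  0.0945] toolx [-0.  1. -0.] y [1.   0.   0.01] z [ 0.01 -0.   -1.  ] w 4.65 f 12.0 [ 0.4 -0.8 -2.7] j [ 0.52  0.32 -0.5   2.06  0.22  0.8  -0.12]
24.8 [ 0.4485 -0.1019  0.0945] [ 0.52  0.32 -0.5   2.06  0.22  0.8  -0.12]
blob [ 279  156   84  109 6698] [320. 215.]
156 (np.int64(311), np.int64(327)) 166 (np.int64(295), np.int64(343)) 176 (np.int64(290), np.int64(348)) 186 (np.int64(288), np.int64(350)) 196 (np.int64(288), np.int64(351)) 206 (np.int64(289), np.int64(350)) 216 (np.int64(292), np.int64(347)) 226 (np.int64(294), np.int64(346)) 236 (np.int64(287), np.int64(354)) 246 (np.int64(283), np.int64(357)) 256 (np.int64(282), np.int64(359)) 
blob [  39  163  152   62 4331] [119. 194.]
```

Emit:
send_rows(increments=[[3,[0,0,0.8],[0,0,0]],[3,[0,0,0.7],[0,0,0]],[3,[0,0,0.5],[0,0,0]],[3,[0,0,0.3],[0,0,0]],[3,[0,0,0],[0,0,0]]])

```text
clock: 25.35
position: [0.453, -0.1039, 0.0753]
ee_rot: [2.213, 2.208, 0.016]
force: [-0.5, 0.2, 12.1]
width: 0.512
gripper_force: 12.2
```

Emit:
send_rows(increments=[[3,[0,0,0.3],[0,0,0]],[3,[0,0,0],[0,0,0]]])

```text
clock: 25.55
position: [0.4527, -0.104, 0.0724]
ee_rot: [2.213, 2.208, 0.016]
force: [-2.5, 0.1, 15.9]
width: 0.515
gripper_force: 12.4
```

Foot on the table. Open so it aligns upright, then measure.

Emit:
send_rows(increments=[[5.5,[0,0,0],[0,0,0]],[6,[0,0,-0.2],[0,0,0]],[7,[0,0,0],[0,0,0]],[7,[0,0,0],[0,0,0]],[7,[0,0,0],[0,0,0]]])

```text
clock: 26.05
position: [0.4512, -0.1042, 0.0726]
ee_rot: [2.215, 2.21, 0.013]
force: [0.2, -0.3, 0.6]
width: 0.763
gripper_force: 0.0
```

```bash
python3 st.py; python3 look.py w21; python3 mm.py w21
python3 - <<'E'
from h import *
import pickle
P=pickle.load(open("pics/../w21.pkl","rb"))
im=cv2.imread("pics/w21.png");h=cv2.cvtColor(im,cv2.COLOR_BGR2HSV)
m=((h[...,1]<70)&(h[...,2]>90)).astype(np.uint8);m[:225]=0;m[300:]=0;m[:,:295]=0;m[:,350:]=0
N,l,st,c=cv2.connectedComponentsWithStats(m)
for i in range(1,N):
    if st[i,4]>60:print(st[i],c[i].round(1),plane("",c[i],.155,P).round(4))
print(plane("",(320,160),0,P))
E
```

```text
26.05 [ 0.4512 -0.1042  0.0726] toolx [ 0.  1. -0.] y [ 1.   -0.    0.01] z [ 0.01 -0.   -1.  ] w 7.02 f 0.0 [ 0.2 -0.3  0.6] j [ 0.5   0.36 -0.49  2.08  0.25  0.75 -0.14]
26.05 [ 0.4512 -0.1042  0.0726] [ 0.5   0.36 -0.49  2.08  0.25  0.75 -0.14]
blob [ 263  145   99  120 8611] [313. 212.]
145 (np.int64(309), np.int64(320)) 155 (np.int64(290), np.int64(339)) 165 (np.int64(284), np.int64(345)) 175 (np.int64(281), np.int64(348)) 185 (np.int64(281), np.int64(348)) 195 (np.int64(281), np.int64(347)) 205 (np.int64(283), np.int64(345)) 215 (np.int64(279), np.int64(347)) 225 (np.int64(273), np.int64(353)) 235 (np.int64(271), np.int64(355)) 245 (np.int64(265), np.int64(359)) 255 (np.int64(263), np.int64(361)) 
blob [  24  167  154   64 4541] [106. 198.]
[304 280  16   7  75] [311.6 283.7] [ 0.4465 -0.0957]
[ 0.45167005 -0.07357304]
```

Emit:
send_rows(increments=[[7,[0.5,-0.3,0],[0,0,0]],[7,[0.5,-0.2,0],[0,0,0]],[7,[0,0,0],[0,0,0]]])

```text
clock: 26.4
position: [0.4458, -0.0932, 0.0726]
ee_rot: [2.214, 2.212, 0.013]
force: [0.5, -0.1, 0.5]
width: 0.766
gripper_force: 0.0
```

```bash
python3 st.py; python3 look.py w22; python3 mm.py w22
python3 - <<'E'
from h import *
import pickle
P=pickle.load(open("w22.pkl","rb"))
im=cv2.imread("pics/w22.png");h=cv2.cvtColor(im,cv2.COLOR_BGR2HSV)
for v in range(140,300,5):print(v,"".join("#" if x<60 else "+" if x<90 else "o" if x<130 else "." for x in h[v,230:410:3,2]))
for X in[(.4465,-.093,.15),(.4465,-.093,.156),(.4465,-.064,.0),(.4465,-.064,.01)]:print(X,proj("",X,P).round(1))
E
```

```text
26.4 [ 0.4458 -0.0932  0.0726] toolx [ 0.  1. -0.] y [ 1.   -0.    0.01] z [ 0.01 -0.   -1.  ] w 7.05 f 0.0 [ 0.5 -0.1  0.5] j [ 0.49  0.35 -0.5   2.09  0.25  0.74 -0.16]
26.4 [ 0.4458 -0.0932  0.0726] [ 0.49  0.35 -0.5   2.09  0.25  0.74 -0.16]
blob [ 276  158   96  107 7309] [322. 217.]
158 (np.int64(314), np.int64(328)) 168 (np.int64(297), np.int64(346)) 178 (np.int64(291), np.int64(352)) 188 (np.int64(288), np.int64(353)) 198 (np.int64(288), np.int64(354)) 208 (np.int64(289), np.int64(354)) 218 (np.int64(292), np.int64(351)) 228 (np.int64(289), np.int64(358)) 238 (np.int64(284), np.int64(363)) 248 (np.int64(281), np.int64(366)) 258 (np.int64(277), np.int64(370)) 
blob [  23  169  162   77 6023] [107. 206.]
140 ............................................................
145 ............................................................
150 ............................................................
155 ............................................................
160 ..........................++++o+o+++........................
165 .......................o+o+o++##++++++.............
[... 1147 characters left out ...]
####+#######+######o....+###+ooo
260 ooooo#####.....o##+++++++++#++++#+++###++#######....+####ooo
265 oooo######o....+#++++++#+#+++++++++++++#++#+####....######oo
270 ooo#######o....#++++++#+++++++++++++++++++++####....#######o
275 oo+######+.....+++#++++#+#++++#+++++++++++++####.....######+
280 o+#######o.o...o#+++++++++++++++++++++++++######.....+######
285 +#######o.......##+++++#+++++++++++++++++++####o......######
290 ############################################################
295 ###++##+#####################+#++##+++#####+######+#+#######
(0.4465, -0.093, 0.15) [324.  293.6]
(0.4465, -0.093, 0.156) [324.3 302. ]
(0.4465, -0.064, 0.0) [320.3 161.7]
(0.4465, -0.064, 0.01) [320.4 164.1]
```

Emit:
send_rows(increments=[[7,[0.3,0,0.5],[0,0,0]],[7,[0,0,0.5],[0,0,0]],[7,[0,0,0.5],[0,0,0]],[7,[0,0,0],[0,0,0]],[4,[0,0,0],[0,0,0]]], force=25)

```text
clock: 26.95
position: [0.4464, -0.0913, 0.0573]
ee_rot: [2.216, 2.21, 0.013]
force: [0.0, -0.4, -0.5]
width: 0.721
gripper_force: 0.0
```

Emit:
send_rows(increments=[[3,[0,0,0],[0,0,0]],[3,[0,0,0],[0,0,0]],[3,[0,0,0],[0,0,0]],[3,[0,0,0],[0,0,0]],[3,[0,0,0],[0,0,0]]])

```text
clock: 27.45
position: [0.4465, -0.0913, 0.0576]
ee_rot: [2.215, 2.21, 0.013]
force: [-1.1, -0.3, -0.8]
width: 0.515
gripper_force: 24.8
```

Emit:
send_rows(increments=[[3,[0,0,-0.5],[0,0,0]],[3,[0,0,-1.5],[0,0,0]],[3,[0,0,-2],[0,0,0]],[3,[0,0,-1],[0,0,0]],[3,[0,0,0],[0,0,0]]])

```text
clock: 27.95
position: [0.4468, -0.0913, 0.1089]
ee_rot: [2.214, 2.208, 0.015]
force: [-0.2, 0.6, -2.1]
width: 0.514
gripper_force: 24.8
```

```bash
python3 st.py; python3 look.py w23; python3 mm.py w23
```

```text
27.95 [ 0.4468 -0.0913  0.1089] toolx [ 0.  1. -0.] y [ 1.   -0.    0.02] z [ 0.02 -0.   -1.  ] w 4.73 f 24.8 [-0.2  0.6 -2.1] j [ 0.51  0.29 -0.52  2.05  0.2   0.83 -0.13]
27.95 [ 0.4468 -0.0913  0.1089] [ 0.51  0.29 -0.52  2.05  0.2   0.83 -0.13]
blob [ 271  162  102  103 7299] [321. 219.]
162 (np.int64(314), np.int64(328)) 172 (np.int64(296), np.int64(346)) 182 (np.int64(289), np.int64(352)) 192 (np.int64(287), np.int64(355)) 202 (np.int64(286), np.int64(356)) 212 (np.int64(286), np.int64(356)) 222 (np.int64(288), np.int64(354)) 232 (np.int64(285), np.int64(356)) 242 (np.int64(279), np.int64(363)) 252 (np.int64(275), np.int64(367)) 262 (np.int64(271), np.int64(372)) 
blob [  51  164  147   68 4965] [126. 197.]
```

Held solidly and vertical. Carry it to the wide stand.

Emit:
send_rows(increments=[[3,[-1.2,-0.1,0],[0,0,0]],[3,[-2.8,-0.2,0],[0,0,0]],[3,[-2.8,-0.2,0],[0,0,0]],[3,[-2.8,-0.2,0],[0,0,0]],[3,[-2.8,-0.2,0],[0,0,0]]])

```text
clock: 28.5
position: [0.4353, -0.217, 0.1068]
ee_rot: [2.217, 2.211, 0.012]
force: [0.9, 0.0, -1.8]
width: 0.513
gripper_force: 24.8
```

Emit:
send_rows(increments=[[3,[-2.8,-0.1,0],[0,0,0]],[3,[-2.8,-0.1,0],[0,0,0]],[3,[-2.8,-0.1,0],[0,0,0]],[3,[-2.8,-0.1,0],[0,0,0]],[3,[-2.8,-0.1,0],[0,0,0]]])

```text
clock: 29.0
position: [0.4297, -0.3569, 0.1068]
ee_rot: [2.217, 2.211, 0.012]
force: [0.8, 0.5, -1.2]
width: 0.518
gripper_force: 24.8
```

Emit:
send_rows(increments=[[3,[-2.5,-0.1,0],[0,0,0]],[3,[-1.3,-0.1,0],[0,0,0]],[3,[0,0,0],[0,0,0]],[3,[0,0,0],[0,0,0]]])

```text
clock: 29.4
position: [0.4288, -0.3919, 0.1076]
ee_rot: [2.216, 2.212, 0.014]
force: [0.0, 0.8, -1.7]
width: 0.513
gripper_force: 24.8
```

```bash
cat > asc2.py <<'E'
from h import *
import pickle,sys
n=sys.argv[1];P=pickle.load(open(n+".pkl","rb"));im=cv2.imread(f"pics/{n}.png");r=im[...,2];c=np.array([.4305,-.391])
print("stand c",proj("",(*c,.02),P).round(),"exp foot edge z.008,.02,.05",*[proj("",(c[0],c[1]+.029,z),P).round(1) for z in(.008,.02,.05)],"ring edges far/left/right",*[proj("",(c[0]+a,c[1]+b,.02),P).round(1) for a,b in((0,.044),(-.044,0),(.044,0))])
for v in range(118,225,4):print(v,"".join("#" if x<55 else "+" if x<80 else "o" if x<130 else "." for x in r[v,240:400:3]))
E
python3 st.py .4305 -.393 .109; python3 look.py w24; python3 asc2.py w24
```

```text
29.4 [ 0.4288 -0.3919  0.1076] toolx [ 0.  1. -0.] y [ 1.   -0.    0.01] z [ 0.01 -0.   -1.  ] w 4.72 f 24.8 [ 0.   0.8 -1.7] j [ 0.94  0.47 -0.4   1.77  0.21  0.94  0.46]
go cm [-0.1  0.2 -0.1]
29.4 [ 0.4288 -0.3919  0.1076] [ 0.94  0.47 -0.4   1.77  0.21  0.94  0.46]
stand c [321. 188.] exp foot edge z.008,.02,.05 [321.  155.4] [321.2 157.7] [321.7 164.6] ring edges far/left/right [321.2 141.1] [274.2 188.7] [368.1 188.2]
118 ......................................................
122 ......................................................
126 ......................................................
130 ......................................................
134 ......................................................
138 ......................................................
142 ...........................o..........................
146 ......................o..........o....................
150 ...................o..................................
154 ......................................................
158 ......................................................
162 ...................
[... 220 characters left out ...]
.........oooooo#+##+++++++++++####+.oooo...........
182 .......oo...ooooo###++++++++++++++++#+ooooo...........
186 ............oooo+###++++++++++++++++##+.ooo...........
190 .o..........oooo+#+##+#+++++++++++++##+oooo..oo.......
194 ..o....o....oooo#########++++++++++####oooo..oo...oo..
198 ........ooo..ooo##############+++######+oo.....o...o..
202 .............oo+#######################ooo............
206 ..............o+#######################+o.............
210 ...o..........o+#######################+o.............
214 oo...........o.o#######################o..............
218 ooo............o#######################o..............
222 ................+######+++++++#+######+...............
```

Emit:
send_rows(increments=[[3,[-0.3,0.1,1],[0,0,0]],[3,[0,0,1],[0,0,0]],[3,[0,0,1],[0,0,0]],[3,[0,0,0.6],[0,0,0]],[3,[0,0,0.3],[0,0,0]]])

```text
clock: 29.95
position: [0.4302, -0.3956, 0.0681]
ee_rot: [2.216, 2.211, 0.013]
force: [-0.6, 0.0, -2.0]
width: 0.517
gripper_force: 24.8
```

Emit:
send_rows(increments=[[3,[0,0,0.2],[0,0,0]],[3,[0,0,0],[0,0,0]],[3,[0,0,0],[0,0,0]]])

```text
clock: 30.25
position: [0.4308, -0.3964, 0.0675]
ee_rot: [2.215, 2.21, 0.013]
force: [0.1, 1.5, -1.7]
width: 0.518
gripper_force: 24.8
```

```bash
python3 st.py; python3 look.py w25; python3 asc2.py w25
```

```text
30.25 [ 0.4308 -0.3964  0.0675] toolx [ 0.  1. -0.] y [ 1.   -0.    0.02] z [ 0.02 -0.   -1.  ] w 4.76 f 24.8 [ 0.1  1.5 -1.7] j [ 0.93  0.52 -0.38  1.8   0.24  0.86  0.44]
30.25 [ 0.4308 -0.3964  0.0675] [ 0.93  0.52 -0.38  1.8   0.24  0.86  0.44]
stand c [319. 197.] exp foot edge z.008,.02,.05 [319.1 158.6] [319.2 161.5] [319.5 170.1] ring edges far/left/right [319.1 142.3] [265.  197.1] [373.4 196.4]
118 ......................................................
122 ......................................................
126 ......................................................
130 ......................................................
134 ......................................................
138 ......................................................
142 ......................................................
146 .....................ooo......ooo.....................
150 ..................oo...............o..................
154 ......................................................
158 o..............o......................................
162 .........................o+++o..........
[... 199 characters left out ...]
.....ooooooo..o####+++++++++++#+##o.ooooo....o.....
182 ..oo.....oooooo.o####++++++++++++++###o.ooooo.........
186 ....o....ooooo..+####+++++++++++++++##+.ooooo.........
190 ...ooo...ooooo..######++++++++++++++###o.oooo.........
194 .........ooooo.o#+##########+++++######o.oooo.........
198 ........oooooo.o####+##################ooooo..........
202 o...o..ooooooo.o#######################ooooo....oo..oo
206 ...oooooooooo+o+#######################+oooo.....oo...
210 ..........ooooo+#######################+oooo.....o....
214 ...........oooo+#######################+ooo...........
218 ...........oooo+#######################oooo...........
222 ............oooo#######+++++++########+ooo............
```

In the well, foot ~2 mm above its floor with no contact. Ease down and release.

Emit:
send_rows(increments=[[3,[0.2,-0.2,0.1],[0,0,0]],[3,[0,0,0.2],[0,0,0]],[5.5,[0,0,0],[0,0,0]],[6.5,[0,0,0],[0,0,0]],[7.5,[0,0,0],[0,0,0]]])

```text
clock: 30.8
position: [0.4288, -0.3942, 0.0643]
ee_rot: [2.215, 2.21, 0.013]
force: [0.1, 0.1, -0.3]
width: 0.724
gripper_force: 0.0
```

Emit:
send_rows(increments=[[7.5,[0,0,0],[0,0,0]],[7.5,[0,0,-1.5],[0,0,0]],[7.5,[0,0,-2.5],[0,0,0]],[7.5,[0,0,-4],[0,0,0]],[7.5,[0,0,-4],[0,0,0]]])

```text
clock: 31.3
position: [0.4265, -0.3934, 0.185]
ee_rot: [2.216, 2.211, 0.013]
force: [1.2, -1.6, -0.2]
width: 0.817
gripper_force: 0.0
```

Emit:
send_rows(increments=[[7.5,[0,0,-4],[0,0,0]],[7.5,[-4,0,0],[0,0,0]],[7.5,[-4,0,0],[0,0,0]],[7.5,[0,0,0],[0,0,0]]])

```text
clock: 31.7
position: [0.4237, -0.4797, 0.2237]
ee_rot: [2.222, 2.202, 0.009]
force: [0.5, 1.2, -0.8]
width: 0.814
gripper_force: 0.0
```

```bash
python3 st.py; python3 look.py w26
python3 - <<'E'
from h import *
import pickle
P=pickle.load(open("w26.pkl","rb"));im=cv2.imread("pics/w26.png");h=cv2.cvtColor(im,cv2.COLOR_BGR2HSV)
print(proj("",(.4305,-.391,.163),P),proj("",(.4305,-.391,.02),P))
m=((h[...,2]<110)&(h[...,1]>110)).astype(np.uint8);m[262:]=0;m=cv2.morphologyEx(m,cv2.MORPH_OPEN,np.ones((5,5)))
N,l,st,c=cv2.connectedComponentsWithStats(m)
for i in range(1,N):
    if st[i,4]>300:print(st[i],c[i].round())
for v in range(60,250,6):print(v,"".join("#" if x<60 else "+" if x<90 else "o" if x<130 else "." for x in im[v,230:410:3,2]))
E
```

```text
31.7 [ 0.4237 -0.4797  0.2237] toolx [ 0.01  1.   -0.01] y [ 1.   -0.01  0.01] z [ 0.01 -0.01 -1.  ] w 7.49 f 0.0 [ 0.5  1.2 -0.8] j [ 1.02  0.46 -0.38  1.47  0.17  1.23  0.61]
31.7 [ 0.4237 -0.4797  0.2237] [ 1.02  0.46 -0.38  1.47  0.17  1.23  0.61]
[327.46913091  88.15009217] [323.73014116  90.2635928 ]
[ 294   56   58   62 2003] [322.  87.]
[343 180  36  28 895] [360. 193.]
60 ..........................o+++oo++++........................
66 ........................+oooooooooooo+o.....................
72 ......................o+oooooooooooooo++....................
78 ......................+ooooooo....ooooo+o...................
84 .....................o+oooooo.....oooooo+...................
90 ......................++ooooo.....ooooo++...................
96 ......................+++oooooooooooo+o+o...................
102 .......................+++oooooooooo+++o....................
108 ........................+++++++oo+++++......................
114 ..........................o++++++++o........................
120 ..o.........................................................
126 .......
[... 653 characters left out ...]
...o.....o..oo..............++o+++++++++..........
192 .....o.........o..oooooo.o....o...oo.o+o+o++++++++..........
198 .............ooo.o.....oo...o........o+o++++++++++..........
204 ................ooo.........oo........+o+++++++o+o..........
210 ...............o......ooo....oo.............................
216 ...............oo..........o................................
222 .......................oooo.................................
228 .....................ooooo..................................
234 ............................................................
240 ...ooo+o..............................................o+oo..
246 ooooo###..............................................##+ooo
```

Mill stands upright in the wide stand: ball at (324,85), predicted (327,88). Now the shaker.

Emit:
send_rows(increments=[[7.5,[3,0,-1],[0,0,0]],[7.5,[4.2,0,-1],[0,0,0]],[7.5,[4.2,0,-1],[0,0,0]],[7.5,[4.2,0,0],[0,0,0]],[7.5,[4.2,0,0],[0,0,0]]])

```text
clock: 32.25
position: [0.4261, -0.2728, 0.254]
ee_rot: [2.214, 2.211, 0.013]
force: [0.5, -0.4, -0.3]
width: 0.82
gripper_force: 0.0
```

Emit:
send_rows(increments=[[7.5,[4.2,0,0],[0,0,0]],[7.5,[4.2,0,0],[0,0,0]],[7.5,[4.2,0,0],[0,0,0]],[7.5,[4.2,0,0],[0,0,0]],[7.5,[4.2,0,0],[0,0,0]]])

```text
clock: 32.75
position: [0.4258, -0.0631, 0.2532]
ee_rot: [2.214, 2.211, 0.013]
force: [0.6, 0.1, 0.3]
width: 0.822
gripper_force: 0.0
```

Emit:
send_rows(increments=[[7.5,[1,0,0],[0,0,0]],[7.5,[0,0,0],[0,0,0]],[7.5,[0,0,0],[0,0,0]]])

```text
clock: 33.05
position: [0.4264, -0.0565, 0.2531]
ee_rot: [2.215, 2.21, 0.012]
force: [-0.8, -0.1, 0.0]
width: 0.815
gripper_force: 0.0
```

```bash
python3 st.py .4205 .0151 .02; python3 look.py w27
python3 - <<'E'
from h import *
import pickle
print(plane("",(273,13),.085,pickle.load(open("w2.pkl","rb"))))
P=pickle.load(open("w27.pkl","rb"));im=cv2.imread("pics/w27.png");h=cv2.cvtColor(im,cv2.COLOR_BGR2HSV)
u,v=proj("",(.4205,.0151,.085),P).astype(int);print(u,v,im.shape)
print("val");
for y in range(max(0,v-40),v+40,4):print(y,"".join("#" if s<45 else "+" if s<65 else "." for s in h[y,u-60:u+60:2,1]))
E
```

```text
33.05 [ 0.4264 -0.0565  0.2531] toolx [ 0.  1. -0.] y [ 1.   -0.    0.01] z [ 0.01 -0.   -1.  ] w 7.5 f 0.0 [-0.8 -0.1  0. ] j [ 0.61  0.1  -0.65  1.88  0.07  1.17 -0.06]
go cm [ 7.2 -0.9 23.3]
33.05 [ 0.4264 -0.0565  0.2531] [ 0.61  0.1  -0.65  1.88  0.07  1.17 -0.06]
[0.42346979 0.02076729]
313 106 (400, 640, 3)
val
66 ++++++++++++++++++++++++++++++++++++++++++++++++++++++++++++
70 ++++++++++++++++++++++++++++++++++++++++++++++++++++++++++++
74 ++++++++++++++++++++++++++++++++++++++++++++++++++++++++++.+
78 +++++++++++++++++++++++++++++++++++++++++++++++++++++.++++++
82 ++++++++++++++++++++++++++++++++++++++++++++++++++++++++++++
86 ++++++++++++++++++++++++++++++++++++++++++++++++++++++++++++
90 ++++++++++++++++++++++++++++######++++++++++++++++++++++++++
94 ++++++++++++++++++++++++++#########+#+++++++++++++++++++++++
98 ++++++++++++++++++++++++++##########++++++++++++++++++++++++
102 ++++++++++++++++++++++++++++########++++++++++++++++++++++++
106 +++++++++++++++++++++++++++#########++++++++++++++++++++++++
110 ++++++++++++++++++++++++++++#+##++++++++++++++++++++++++++++
114 ++++++++++++++++++++++++++++++++++++++++++++++++++++++++++++
118 ++++++++++++++++++++++++++++++++++++++++++++++++++++++++++++
122 ++++++++++++++++++++++++++++++++++++++++++++++++++++++++++++
126 ++++++++++++++++++++++++++++++++++++++++++++++++++++++++++++
130 ++++++++++++++++++++++++++++++++++++++++++++++++++++++++++++
134 ++++++++++++++++++++++++++++++++++++++++++++++++++++++++++++
138 ++++++++++++++++++++++++++++++++++++++++++++++++++++++++++++
142 ++++++++++++++++++++++++++++++++++++++++++++++++++++++++++++
```

Emit:
send_rows(increments=[[7,[2,-0.4,0],[0,0,0]],[7,[1,0,3],[0,0,0]],[7,[0,0,4],[0,0,0]],[7,[0,0,3],[0,0,0]],[7,[0,0,0],[0,0,0]]])

```text
clock: 33.6
position: [0.4214, -0.0275, 0.1499]
ee_rot: [2.221, 2.212, 0.006]
force: [-0.5, -1.0, 0.5]
width: 0.765
gripper_force: 0.0
```

```bash
python3 st.py; python3 look.py w28
python3 - <<'E'
from h import *
import pickle
P=pickle.load(open("w28.pkl","rb"));im=cv2.imread("pics/w28.png");h=cv2.cvtColor(im,cv2.COLOR_BGR2HSV)
u,v=proj("",(.4225,.0205,.08),P).astype(int);print(u,v,"r",proj("",(.4395,.0205,.08),P)-proj("",(.4225,.0205,.08),P))
for y in range(max(0,v-50),v+50,4):print(y,"".join("#" if s<40 else "+" if s<52 else "." for s in h[y,u-70:u+70:2,1]), "".join("#" if s<110 else "+" if s<160 else "." for s in h[y,u-70:u+70:2,2]))
g=cv2.medianBlur(im[...,0],5)[v-60:v+60,u-70:u+70]
print(cv2.HoughCircles(g,cv2.HOUGH_GRADIENT,1,10,param1=80,param2=12,minRadius=12,maxRadius=40)[0][:6]+[u-70,v-60,0])
E
```

```text
33.6 [ 0.4214 -0.0275  0.1499] toolx [ 0.  1. -0.] y [ 1.   -0.    0.01] z [ 0.01 -0.   -1.  ] w 7.04 f 0.0 [-0.5 -1.   0.5] j [ 0.52  0.21 -0.67  2.05  0.17  0.92 -0.24]
33.6 [ 0.4214 -0.0275  0.1499] [ 0.52  0.21 -0.67  2.05  0.17  0.92 -0.24]
321 140 r [20.28707837 -0.09798626]
90 ...................................................................... ......................................................................
94 ...................................................................... ......................................................................
98 .............++....................................................... ......................................................................
102 ...................+.................................................. ......................................................................
106 .............................................+........................ ......................................................................
110 ....+........................................++....................... ................
[... 2339 characters left out ...]
+++++++++++++++++++++++++++++++++++++++++++++++++++
178 ...................................................................... +++++++++++++++++++++++++++++++++++++++++++...++++++++++++++++++++++++
182 ...................................................................... +++++++++++++++++++++++++++++++++++++++++++...++++++++++++++++++++++++
186 ...................................................................... ++++++++++++++++++++++++++++++++++++++++++++..++++++++++++++++++++++++
[[322.5        132.5         22.10000038]
 [309.5        133.5         32.09999847]
 [317.5        142.5         19.        ]
 [336.5        136.5         24.29999924]
 [334.5        152.5         12.69999981]]
```

Emit:
send_rows(increments=[[7,[2.5,0.1,0],[0,0,0]],[7,[2.5,0,0],[0,0,0]],[7,[0,0,4],[0,0,0]],[7,[0,0,4],[0,0,0]],[7,[0,0,0],[0,0,0]]], force=12)

```text
clock: 34.15
position: [0.425, 0.0227, 0.0712]
ee_rot: [2.218, 2.211, 0.007]
force: [0.3, -0.1, 0.6]
width: 0.766
gripper_force: 0.0
```

Emit:
send_rows(increments=[[7,[0,0,3],[0,0,0]],[7,[0,0,2],[0,0,0]],[7,[0,0,0],[0,0,0]]])

```text
clock: 34.45
position: [0.4278, 0.0228, 0.0235]
ee_rot: [2.217, 2.209, 0.011]
force: [-0.6, 0.1, 1.1]
width: 0.762
gripper_force: 0.0
```

```bash
python3 st.py .4225 .0225 .02; python3 look.py w29
python3 - <<'E'
from h import *
im=cv2.imread("pics/w29.png")
for v in range(150,300,5):print(v,"".join("#" if x<60 else "+" if x<110 else "o" if x<150 else "." for x in im[v,215:430:3,2]))
E
```

```text
34.45 [0.4278 0.0228 0.0235] toolx [ 0.  1. -0.] y [ 1.   -0.    0.01] z [ 0.01 -0.   -1.  ] w 7.01 f 0.0 [-0.6  0.1  1.1] j [ 0.29  0.42 -0.59  2.19  0.41  0.62 -0.6 ]
go cm [-0.  -0.5  0.3]
34.45 [0.4278 0.0228 0.0235] [ 0.29  0.42 -0.59  2.19  0.41  0.62 -0.6 ]
150 ........................................................................
155 ........................................................................
160 ........................................................................
165 ........................................................................
170 .............................ooo........................................
175 ........................ooooooooo.......................................
180 .....................ooooooooooooo.........................oo...........
185 ..ooooooooooooo..oooooooooooooooooo...............ooooooooooooo.oooooooo
190 oooooooooooooooooooooooooooooooooooooooooooooooooooooooooooooooooooooooo
195 oooooooooooooooooooooooooooooooooooooooooooooooooooooooooooooooooooooooo
200 ooooooooooooooooooooooooooooo+ooooooooooooooooooooooooooooooo
[... 774 characters left out ...]
+++++oo
255 +++++++++++####ooooooo+++++oooooooo++++++++oooooooooooooo####+++++++++++
260 ++++++++++#####oooooo++++ooooooooooooo+++++oooooooooooooo#####++++++++++
265 +++++++++######oooooo++oooooooooooooooo++++oooooooooooooo######+++++++++
270 ++++++++#######oooooo++oooooooo+oooooooo+++oooooooo.....o#######++++++++
275 ++++++++######+oooooo++oooo+oooooo++oooo+++ooooooo.......o#######+++++++
280 +++++++#######oooooooo+ooooooooooooooooo++oooooo..........+######+++++++
285 ++++++#######+ooooooooo+oooooooooooooooo++oooo.............#######++++++
290 ########################################################################
295 ####################################################++++++++++++++++++++
```

Emit:
send_rows(increments=[[7,[0,-0.5,0.3],[0,0,0]],[5,[0,0,0],[0,0,0]],[2,[0,0,0],[0,0,0]],[2,[0,0,0],[0,0,0]],[2,[0,0,0],[0,0,0]]])

```text
clock: 35.0
position: [0.4227, 0.0237, 0.0202]
ee_rot: [2.215, 2.21, 0.014]
force: [0.0, 0.1, -0.3]
width: 0.466
gripper_force: 0.0
```

Emit:
send_rows(increments=[[2,[0,0,0],[0,0,0]],[2,[0,0,0],[0,0,0]],[2,[0,0,0],[0,0,0]],[2,[0,0,0],[0,0,0]]])

```text
clock: 35.4
position: [0.4225, 0.0237, 0.02]
ee_rot: [2.215, 2.21, 0.013]
force: [-0.3, 0.3, 3.2]
width: 0.363
gripper_force: 11.7
```

Emit:
send_rows(increments=[[2,[0,0,-1],[0,0,0]],[2,[0,0,-1.5],[0,0,0]],[2,[0,0,-2],[0,0,0]],[2,[0,0,-1.5],[0,0,0]],[2,[0,0,0],[0,0,0]]])

```text
clock: 35.9
position: [0.4226, 0.0241, 0.0818]
ee_rot: [2.214, 2.208, 0.017]
force: [0.4, 0.8, -1.2]
width: 0.357
gripper_force: 11.6
```

```bash
python3 st.py .374 -.2225 .08; python3 look.py w30
python3 - <<'E'
from h import *
im=cv2.imread("pics/w30.png")
for v in range(150,290,6):print(v,"".join("#" if x<60 else "+" if x<110 else "o" if x<150 else "." for x in im[v,230:415:3,2]))
E
```

```text
35.9 [0.4226 0.0241 0.0818] toolx [ 0.  1. -0.] y [ 1.   -0.    0.02] z [ 0.02 -0.   -1.  ] w 3.29 f 11.6 [ 0.4  0.8 -1.2] j [ 0.37  0.31 -0.67  2.14  0.3   0.75 -0.49]
go cm [-24.7  -4.8   0.2]
35.9 [0.4226 0.0241 0.0818] [ 0.37  0.31 -0.67  2.14  0.3   0.75 -0.49]
150 ..............................................................
156 ..............................................................
162 ..........................o...................................
168 ...................oooooooooo.....ooooooooo..............oo...
174 o........ooooooooooooooooooooo...oooooooooooo......ooooooooo..
180 oooooooooooooooooooooooooooooooooooooooooooooooooooooooooooo..
186 oooooooooooooooooooooooooooooooooooooooooooooooooooooooooooo..
192 ooooooooooooooooooooooooooooooooooooooooooo.......oooooooooo..
198 ooooooooooooooooooooooooooooooooooooooooooo......ooooooooooo..
204 ooooooooooooooooooooooooooooo.....ooooooooo......ooooooooooo..
210 ooooooooooooooooooooooooo.............ooooo......ooooooooooo..
216 ooooooooooooooooooooooo.................ooo......oooooooooo...
222 oooooooooooooooooooooo...................oo......oooooooooo...
228 oooooooooooooooooooooo...................oooooooooooooooooo...
234 oooooooooooooooooooooo.........o.........oooooooooooooooooo...
240 ooooooooooooooooo++++oo.o++++++++++++o..o++++o....oooooooo....
246 ooooooooooo++++++++##oo++++++++++++++++oo##+++++++o...........
252 ooooooooo++++++++++##+++++++oooooo++++++o##++++++++++.........
258 ++++++++++++++++++###++oooooooooooooo++++###++++++++++o.......
264 ###########+++++++##+oooooooooooooooooo+++##+++++++###########
270 ###########++++++###+ooooooooooooooooooo++###++++++###########
276 #########++++++++###+ooooooooo+ooooooooo++###++++++++#########
282 ########++++++++####+ooooo+ooooooo+ooooo++####++++++++########
288 ########++###############+##++#++++#++###+##########++########
```

Shaker held upright by the cap. To the small stand.

Emit:
send_rows(increments=[[2,[-1.2,-0.3,0],[0,0,0]],[2,[-2.8,-0.6,0],[0,0,0]],[2,[-2.8,-0.6,0],[0,0,0]],[2,[-2.8,-0.6,0],[0,0,0]],[2,[-2.8,-0.6,0],[0,0,0]]])

```text
clock: 36.45
position: [0.3931, -0.101, 0.0791]
ee_rot: [2.216, 2.211, 0.012]
force: [0.2, -0.8, -1.7]
width: 0.359
gripper_force: 11.5
```

Emit:
send_rows(increments=[[2,[-2.8,-0.6,0],[0,0,0]],[2,[-2.8,-0.6,0],[0,0,0]],[2,[-2.8,-0.5,0],[0,0,0]],[2,[-2.5,-0.4,0],[0,0,0]],[2,[-1.3,0,0],[0,0,0]]])

```text
clock: 36.95
position: [0.3714, -0.2238, 0.079]
ee_rot: [2.219, 2.208, 0.011]
force: [-0.6, 0.1, -1.0]
width: 0.359
gripper_force: 11.6
```

Emit:
send_rows(increments=[[2,[0,0,0],[0,0,0]],[2,[0,0,0],[0,0,0]]])

```text
clock: 37.15
position: [0.373, -0.2208, 0.0795]
ee_rot: [2.215, 2.211, 0.014]
force: [0.3, 0.3, -0.7]
width: 0.362
gripper_force: 11.5
```

```bash
python3 st.py .374 -.2215 .028; python3 look.py w31
python3 - <<'E'
from h import *
import pickle
P=pickle.load(open("w31.pkl","rb"))
print([proj("",(.374+a,-.2225+b,.02),P).round() for a,b in((0,0),(0,.037),(-.037,0),(.037,0))])
im=cv2.imread("pics/w31.png");h=cv2.cvtColor(im,cv2.COLOR_BGR2HSV)
for v in range(120,250,5):print(v,"".join("#" if x>130 else "+" if x>100 else "o" if x<50 else "." for x in h[v,230:415:3,1]))
E
```

```text
37.15 [ 0.373  -0.2208  0.0795] toolx [ 0.  1. -0.] y [ 1.   -0.    0.01] z [ 0.01 -0.   -1.  ] w 3.33 f 11.5 [ 0.3  0.3 -0.7] j [ 0.9   0.32 -0.59  2.13  0.25  0.75  0.15]
go cm [-0.1  0.   5.2]
37.15 [ 0.373  -0.2208  0.0795] [ 0.9   0.32 -0.59  2.13  0.25  0.75  0.15]
[array([321., 200.]), array([321., 157.]), array([278., 201.]), array([364., 200.])]
120 ..........o...ooooo................o..ooo.....................
125 oooo.ooo.......ooo.oooo.........oo....o.....oo...ooo......oo..
130 oo.o.............oo......oo..................oo.oo.o..........
135 .o...............ooo...oo......................oo.............
140 oooo......o.......ooooo.............oo..o.....................
145 .oo.......o........o.oo..oo...................................
150 ........ooo........ooo...o..................o.....o....o......
155 ..o..o..............o.....................oo................o.
160 ..oooo..............oo...############.....o.o.......o.........
165 .....................o#################+...ooo......o...o.....
170 ....................+####################+...o..o.............
175 ..
[... 298 characters left out ...]
++##########+....o............
200 .................#########++..o.....++#######...oo............
205 .................#######+..o...ooo..o.+#####...ooo............
210 .................+#####+.oo.ooooo.oooo.+####..................
215 ..................####+.ooo.oooooooo.oo.+##..o................
220 ...................##+..o.oooo.ooooooooo.++...................
225 ......................o.oo.ooo.ooooooo.o....................o.
230 ......................ooooooo.oooo...oooo.....................
235 ......................o.oooo.o....oo.o.oo.....................
240 .......................ooo..o.o..o.....o......................
245 ...................o...oooo..o...ooo.oo...+...................
```

Emit:
send_rows(increments=[[2,[0,0,1.5],[0,0,0]],[2,[0,0,1.5],[0,0,0]],[2,[0,0,1.2],[0,0,0]],[2,[0,0,0.6],[0,0,0]],[2,[0,0,0.2],[0,0,0]]])

```text
clock: 37.7
position: [0.3735, -0.2214, 0.0294]
ee_rot: [2.215, 2.212, 0.013]
force: [-0.3, 0.6, -0.7]
width: 0.359
gripper_force: 11.5
```

Emit:
send_rows(increments=[[2,[0,0,0.1],[0,0,0]],[2,[0,0,0],[0,0,0]]])

```text
clock: 37.9
position: [0.3739, -0.2222, 0.0292]
ee_rot: [2.215, 2.21, 0.013]
force: [-0.2, -0.9, -0.4]
width: 0.361
gripper_force: 11.5
```

Emit:
send_rows(increments=[[2,[0,0,0.1],[0,0,0]],[4,[0,0,0],[0,0,0]],[5,[0,0,0],[0,0,0]],[6,[0,0,0],[0,0,0]],[6,[0,0,0],[0,0,0]]])

```text
clock: 38.4
position: [0.3737, -0.2223, 0.028]
ee_rot: [2.215, 2.21, 0.013]
force: [0.2, 0.2, 0.0]
width: 0.628
gripper_force: 0.0
```

Emit:
send_rows(increments=[[6,[0,0,-2],[0,0,0]],[6,[0,0,-4],[0,0,0]],[6,[0,0,-4],[0,0,0]],[6,[0,0,-4],[0,0,0]],[6,[0,0,-4],[0,0,0]]])

```text
clock: 38.9
position: [0.3707, -0.2213, 0.2096]
ee_rot: [2.215, 2.21, 0.013]
force: [1.0, -1.1, 0.0]
width: 0.656
gripper_force: 0.0
```

```bash
python3 st.py; python3 look.py w32
python3 - <<'E'
from h import *
import pickle
P=pickle.load(open("w32.pkl","rb"))
print([proj("",(.374+a,-.2225+b,.02),P).round() for a,b in((0,0),(0,.037),(-.037,0),(.037,0))],"cap c",proj("",(.374,-.2225,.095),P).round())
im=cv2.imread("pics/w32.png");h=cv2.cvtColor(im,cv2.COLOR_BGR2HSV)
for v in range(140,240,4):print(v,"".join("#" if x>120 else "o" if x<50 else "." for x in h[v,250:400:2,1]))
E
```

```text
38.9 [ 0.3707 -0.2213  0.2096] toolx [ 0.  1. -0.] y [ 1.   -0.    0.01] z [ 0.01 -0.   -1.  ] w 6.03 f 0.0 [ 1.  -1.1  0. ] j [ 1.    0.14 -0.64  1.95  0.1   1.06  0.32]
38.9 [ 0.3707 -0.2213  0.2096] [ 1.    0.14 -0.64  1.95  0.1   1.06  0.32]
[array([321., 167.]), array([321., 137.]), array([292., 167.]), array([351., 167.])] cap c [322. 183.]
140 ..o...oooo.........oo....oo...#############....oooo.......o............o.oo
144 ....................ooo....###################..ooooo....oooo.oooo.....oo..
148 .............o........o..######################....ooooo.........oo........
152 .....................o..#########################...oooooo.......ooo.....oo
156 .......................#########...oooo...########...o...........o......oo.
160 ......................########..oo.ooooooo..######...............o.........
164 ......................######..oo......o.o.o..######..............oo....oo..
168 ......................######.o..o.....o.oo....####.........................
172 ......................######...o.o.oo.....o...####........................#
176 .......................####
[... 548 characters left out ...]
.........................o.......................o...oo..###
208 .......................................o.......................o...ooo..##.
212 ......................................o.....o...oooo.............oooo..####
216 ....................................oo........o..........oo......ooo...####
220 .....................................o......o...............o.....ooo..####
224 .....o...............................oo.....o...........oo........ooo.#####
228 ...oo.....o...........................oo.......................o......##.##
232 ............ooo.......................oo.......ooooooooo.............##....
236 .o.........oo..ooo.....................oo.....oooooo.................##....
```

Shaker stands centred in its ring. Now jar A.

Emit:
send_rows(increments=[[7,[3,0.6,-1],[0,0,0]],[7,[4.2,0.6,-1],[0,0,0]],[7,[4.2,0.6,-1],[0,0,0]],[7,[4.2,0.6,-1],[0,0,0]],[7,[4.2,0.6,0],[0,0,0]]])

```text
clock: 39.45
position: [0.4015, -0.0219, 0.249]
ee_rot: [2.214, 2.208, 0.015]
force: [-0.0, -0.6, 0.1]
width: 0.76
gripper_force: 0.0
```

Emit:
send_rows(increments=[[7,[4.2,0.6,0],[0,0,0]],[7,[4.2,0.6,0],[0,0,0]],[7,[3,0.5,0],[0,0,0]],[7,[0,0,0],[0,0,0]],[7,[0,0,0],[0,0,0]]])

```text
clock: 39.95
position: [0.4179, 0.0906, 0.2475]
ee_rot: [2.213, 2.212, 0.012]
force: [-0.7, -0.9, -0.9]
width: 0.759
gripper_force: 0.0
```

```bash
python3 st.py .4194 .1707 .02; python3 look.py w33
python3 - <<'E'
from h import *
import pickle
P=pickle.load(open("w33.pkl","rb"));im=cv2.imread("pics/w33.png")
for X in((.4194,.1707,.105),(.4399,.1707,.105),(.3702,.2973,.105)):print(proj("",X,P).round())
u,v=proj("",(.4194,.1707,.105),P).astype(int)
for y in range(max(0,v-60),v+60,4):print(y,"".join("#" if x<70 else "+" if x<100 else "." for x in im[y,u-70:u+70:2,2]))
E
```

```text
39.95 [0.4179 0.0906 0.2475] toolx [ 0.  1. -0.] y [ 1.   -0.    0.01] z [ 0.01 -0.   -1.  ] w 6.99 f 0.0 [-0.7 -0.9 -0.9] j [ 0.52  0.15 -0.94  1.88  0.14  1.17 -0.48]
go cm [ 8.1 -0.2 22.7]
39.95 [0.4179 0.0906 0.2475] [ 0.52  0.15 -0.94  1.88  0.14  1.17 -0.48]
[320.  99.]
[340.  99.]
[265. -49.]
38 ......................................................................
42 ......................................................................
46 ......................................................................
50 ......................................................................
54 ......................................................................
58 ......................................................................
62 ......................................................................
66 ......................................................................
70 ......................................................................
74 ......................................................................
78 ........................................................
[... 734 characters left out ...]
.........................
122 ......................................................................
126 ......................................................................
130 ......................................................................
134 ......................................................................
138 ......................................................................
142 ......................................................................
146 ......................................................................
150 ......................................................................
154 ......................................................................
```

Emit:
send_rows(increments=[[7,[4,-0.2,0],[0,0,0]],[7,[4.1,-0.1,0],[0,0,0]],[7,[0,0,4.5],[0,0,0]],[7,[0,0,4.5],[0,0,0]],[7,[0,0,3],[0,0,0]]])

```text
clock: 40.5
position: [0.4164, 0.1686, 0.1248]
ee_rot: [2.218, 2.208, 0.009]
force: [0.7, -0.7, 1.2]
width: 0.762
gripper_force: 0.0
```

Emit:
send_rows(increments=[[7,[0,0,0],[0,0,0]],[7,[0,0,0],[0,0,0]]])

```text
clock: 40.7
position: [0.4173, 0.1702, 0.1279]
ee_rot: [2.217, 2.209, 0.012]
force: [0.1, 0.8, 0.3]
width: 0.761
gripper_force: 0.0
```

```bash
python3 st.py .4147 .171 .014; python3 look.py w34
python3 - <<'E'
from h import *
im=cv2.imread("pics/w34.png")
for y in range(150,290,5):print(y,"".join("#" if x<70 else "+" if x<100 else "." for x in im[y,215:430:3,2]))
E
```

```text
40.7 [0.4173 0.1702 0.1279] toolx [ 0.  1. -0.] y [ 1.   -0.    0.01] z [ 0.01 -0.   -1.  ] w 7.0 f 0.0 [0.1 0.8 0.3] j [ 0.23  0.35 -0.92  2.01  0.36  0.93 -0.88]
go cm [ 0.1 -0.4 11.4]
40.7 [0.4173 0.1702 0.1279] [ 0.23  0.35 -0.92  2.01  0.36  0.93 -0.88]
150 ........................................................................
155 ........................................................................
160 ........................................................................
165 ..............................+##++++...................................
170 ............................+.++#+++++.+................................
175 ............................++#....++++++...............................
180 ...........................+..+#####+..+#...............................
185 ...........................+############................................
190 ..........................+##############+..............................
195 ..........................################..............................
200 .........................+################+........................
[... 614 characters left out ...]
.......
245 ......++++++###...........................................##++++++......
250 ..+++++++++####..........................................+###+++++++++..
255 ++++++++++#####..........................................+###+++++++++++
260 ++++++++++#####..........................................#####++++++++++
265 +++++++++######..........................................######+++++++++
270 ++++++++#######..........................................#######++++++++
275 +++++++#######+...........................................#######+++++++
280 ++++++########............................................#######+++++++
285 ++++++#######..............................................#######++++++
```

Emit:
send_rows(increments=[[7,[0.3,-0.4,3.5],[0,0,0]],[7,[0,0,3.5],[0,0,0]],[7,[0,0,2.5],[0,0,0]],[7,[0,0,1.7],[0,0,0]],[7,[0,0,0],[0,0,0]]], force=15)

```text
clock: 41.25
position: [0.4154, 0.1732, 0.0154]
ee_rot: [2.216, 2.208, 0.013]
force: [-0.0, -0.6, 0.6]
width: 0.762
gripper_force: 0.0
```

Emit:
send_rows(increments=[[3,[0,0,0],[0,0,0]],[3,[0,0,0],[0,0,0]],[3,[0,0,0],[0,0,0]],[3,[0,0,0],[0,0,0]],[3,[0,0,0],[0,0,0]]])

```text
clock: 41.75
position: [0.4152, 0.1738, 0.016]
ee_rot: [2.215, 2.209, 0.014]
force: [-1.2, -1.3, 7.8]
width: 0.44
gripper_force: 15.0
```

Emit:
send_rows(increments=[[3,[0,0,0],[0,0,0]],[3,[0,0,0],[0,0,0]]])

```text
clock: 41.95
position: [0.4152, 0.1739, 0.016]
ee_rot: [2.215, 2.209, 0.014]
force: [-0.7, -1.1, 9.0]
width: 0.446
gripper_force: 15.0
```

Emit:
send_rows(increments=[[3,[0,0,-1],[0,0,0]],[3,[0,0,-2],[0,0,0]],[3,[0,0,-3],[0,0,0]],[3,[0,0,-3],[0,0,0]],[3,[0,0,0],[0,0,0]]])

```text
clock: 42.45
position: [0.4152, 0.1755, 0.109]
ee_rot: [2.213, 2.209, 0.021]
force: [0.4, 0.5, -0.7]
width: 0.439
gripper_force: 14.9
```

```bash
python3 st.py .5015 -.296 .13; python3 look.py w35
python3 - <<'E'
from h import *
im=cv2.imread("pics/w35.png")
for y in range(150,290,5):print(y,"".join("#" if x<70 else "+" if x<100 else "o" if x<140 else "." for x in im[y,215:430:3,2]))
E
```

```text
42.45 [0.4152 0.1755 0.109 ] toolx [ 0.  1. -0.] y [ 1.   -0.    0.02] z [ 0.02 -0.   -1.  ] w 4.04 f 14.9 [ 0.4  0.5 -0.7] j [ 0.2   0.38 -0.91  2.04  0.4   0.88 -0.93]
go cm [-47.1   8.8  -1.9]
42.45 [0.4152 0.1755 0.109 ] [ 0.2   0.38 -0.91  2.04  0.4   0.88 -0.93]
150 ................................................................+o......
155 ................................................................+.......
160 ......................o.........................................+.......
165 ...................o.ooooo..............ooo....o...........o....o.......
170 ooooooo.......ooooooo.oooooooooo.......oooooooooo.....oooooooo..........
175 oooooooooooooooooooooooooooooooooooooooooooooooooooooooooooooo......o..o
180 ooooooooooooooooooooooooooooooooooooooooooooooooooo.oooooooooo..........
185 oooooooooooooooooooooooooooooooooooooooooooooooo....oooooooooo..........
190 o..oo.oooooooooooooooooooooooooooooooooooooooooo....oooooooooo..........
195 ooo.oo.ooooooooooooo.ooooooooooooooooooooooooooo....oooooooooo..........
200 oooo.oooooooooooooo.ooooooooooooo+oooooooooooooo....ooooo
[... 624 characters left out ...]
.......
245 .oooooooooooooo+++++o+#++o+oooooooooooooooooooo..#+++o++oo..............
250 oooooooooooo+o+++++++###o+oooo++########+oooooooo##+++o+++o+............
255 ooo.......oo+++++++++###oooo#################oo+###++++++++++o..........
260 ############+ooo++++###oo+#####################oo###++++o+++############
265 ############++++++o+###o########################o###++++++++############
270 ############++++o++##################################+++++o+############
275 ##########+#+++++++##################################++oo+++############
280 #########+++++++++####################################+++++++++#########
285 #########+++++++++####################################+++++++++#########
```

Jar A held at 40 mm. To the rack well nearer the mill, (0.5015,−0.296).

Emit:
send_rows(increments=[[3,[-1.5,0.3,-0.5],[0,0,0]],[3,[-3,0.6,-0.5],[0,0,0]],[3,[-3.5,0.6,-0.3],[0,0,0]],[3,[-3.5,0.6,0],[0,0,0]],[3,[-3.5,0.6,0],[0,0,0]]])

```text
clock: 43.0
position: [0.4393, 0.0224, 0.1186]
ee_rot: [2.215, 2.211, 0.012]
force: [0.9, -1.2, -0.8]
width: 0.446
gripper_force: 14.9
```

Emit:
send_rows(increments=[[3,[-3.5,0.6,0],[0,0,0]],[3,[-3.5,0.6,0],[0,0,0]],[3,[-3.5,0.6,0],[0,0,0]],[3,[-3.5,0.6,0],[0,0,0]],[3,[-3.5,0.6,0],[0,0,0]]])

```text
clock: 43.5
position: [0.4687, -0.1526, 0.1193]
ee_rot: [2.216, 2.211, 0.012]
force: [-0.1, 0.5, -1.4]
width: 0.443
gripper_force: 14.9
```

Emit:
send_rows(increments=[[3,[-3.5,0.6,0],[0,0,0]],[3,[-3.5,0.6,0],[0,0,0]],[3,[-3.5,0.6,0],[0,0,0]],[3,[-2.5,0.6,0],[0,0,0]],[3,[-1,0.6,0],[0,0,0]]])

```text
clock: 44.0
position: [0.498, -0.2942, 0.1195]
ee_rot: [2.221, 2.207, 0.011]
force: [0.4, 0.4, -1.3]
width: 0.442
gripper_force: 14.9
```

Emit:
send_rows(increments=[[3,[0,0,0],[0,0,0]],[3,[0,0,0],[0,0,0]]])

```text
clock: 44.2
position: [0.4991, -0.2892, 0.1205]
ee_rot: [2.214, 2.213, 0.014]
force: [-0.3, 0.1, -0.8]
width: 0.443
gripper_force: 14.9
```

```bash
python3 st.py .5015 -.296 .024
```

```text
44.2 [ 0.4991 -0.2892  0.1205] toolx [ 0.  1. -0.] y [ 1.   -0.    0.01] z [ 0.01 -0.   -1.  ] w 4.07 f 14.9 [-0.3  0.1 -0.8] j [ 0.98  0.54 -0.78  1.74  0.43  1.03  0.04]
go cm [-0.7  0.1  9.7]
```

Correct the position and lower to just above the rim for a check.

Emit:
send_rows(increments=[[3,[-0.7,0.2,1.5],[0,0,0]],[3,[0,0,2],[0,0,0]],[3,[0,0,2],[0,0,0]],[3,[0,0,1.5],[0,0,0]],[3,[0,0,0],[0,0,0]]])

```text
clock: 44.7
position: [0.5005, -0.2973, 0.0485]
ee_rot: [2.217, 2.214, 0.011]
force: [1.8, 0.3, -1.3]
width: 0.444
gripper_force: 14.9
```

```bash
python3 st.py .5015 -.296 .024; python3 look.py w36
python3 - <<'E'
from h import *
import pickle
P=pickle.load(open("w36.pkl","rb"))
im=cv2.imread("pics/w36.png");h=cv2.cvtColor(im,cv2.COLOR_BGR2HSV)
print("rack corners",[proj("",(*q,.02),P).round() for q in((.476,-.194),(.546,-.2015),(.5325,-.333),(.4625,-.325))],"well w2 far/left/right",[proj("",(.5015+a,-.296+b,.02),P).round() for a,b in((0,.0275),(-.0275,0),(.0275,0))],"jar foot far",proj("",(.5015,-.2755,.03),P).round())
for y in range(60,240,5):print(y,"".join("#" if x<70 else "+" if x<110 else "o" if x<150 else "." for x in im[y,230:415:3,2]),"".join("#" if x>100 else "." for x in h[y,230:415:3,1]))
E
```

```text
44.7 [ 0.5005 -0.2973  0.0485] toolx [ 0.  1. -0.] y [ 1.   -0.    0.01] z [ 0.01 -0.   -1.  ] w 4.09 f 14.9 [ 1.8  0.3 -1.3] j [ 0.94  0.62 -0.73  1.8   0.51  0.91 -0.01]
go cm [0.1 0.1 2.5]
44.7 [ 0.5005 -0.2973  0.0485] [ 0.94  0.62 -0.73  1.8   0.51  0.91 -0.01]
rack corners [array([283.,  64.]), array([388.,  76.]), array([360., 253.]), array([272., 244.])] well w2 far/left/right [array([321., 174.]), array([285., 210.]), array([358., 209.])] jar foot far [322. 187.]
60 .............................................................. ..............................................................
65 .............................................................. ...................##.........................................
70 .............................................................. ...................###...########.............................
75 .............................................................. ...................###...##########################...........
80 .............................................................. ...................###..#################
[... 3348 characters left out ...]
....######.................########...............
215 ooooooooooooooooooooo+++++++##+++++++++#oo+ooooo.....ooooooooo ................#####..................########...............
220 oooooooooooooooooooo++++++++##+++++++++#o++ooooo.....ooooooooo ................#####...................######................
225 ooooooooooooooooooooo++++##+##++++++++++#+oooooo.....ooooooooo ................####.....................#####................
230 oooooooooooooooooooo+++#+####+++++++++++#+oooooo.....ooooooooo ...............#####.....................#####................
235 oooooooooooooooooooo+#####+oo+++++++++++++oo.oo......ooooooooo ...............#####.....................#####................
```

Emit:
send_rows(increments=[[3,[0.1,0.1,0.8],[0,0,0]],[3,[0,0,0.8],[0,0,0]],[3,[0,0,0.5],[0,0,0]],[3,[0,0,0.3],[0,0,0]],[3,[0,0,0],[0,0,0]]])

```text
clock: 45.25
position: [0.5033, -0.2974, 0.0267]
ee_rot: [2.216, 2.21, 0.013]
force: [0.3, 0.2, -0.4]
width: 0.448
gripper_force: 14.9
```

Emit:
send_rows(increments=[[3,[0,0,0.2],[0,0,0]],[3,[0,0,0],[0,0,0]]])

```text
clock: 45.45
position: [0.5035, -0.2975, 0.025]
ee_rot: [2.215, 2.21, 0.013]
force: [-0.3, -0.2, -1.0]
width: 0.442
gripper_force: 14.9
```

In the well at floor height without contact: release, rise and check.

Emit:
send_rows(increments=[[3,[0,0,0.1],[0,0,0]],[5,[0,0,0],[0,0,0]],[6.5,[0,0,0],[0,0,0]],[6.5,[0,0,0],[0,0,0]],[6.5,[0,0,0],[0,0,0]]])

```text
clock: 45.95
position: [0.5036, -0.2975, 0.0241]
ee_rot: [2.215, 2.21, 0.013]
force: [-0.4, -0.0, -0.2]
width: 0.699
gripper_force: 0.0
```

Emit:
send_rows(increments=[[6.5,[0,0,-2],[0,0,0]],[6.5,[0,0,-4],[0,0,0]],[6.5,[0,0,-4.5],[0,0,0]],[6.5,[0,0,-4.5],[0,0,0]],[6.5,[0,0,-4.5],[0,0,0]]])

```text
clock: 46.45
position: [0.5004, -0.2966, 0.2209]
ee_rot: [2.215, 2.21, 0.013]
force: [1.1, -0.4, 0.7]
width: 0.71
gripper_force: 0.0
```

```bash
python3 st.py; python3 look.py w37
python3 - <<'E'
from h import *
import pickle
P=pickle.load(open("w37.pkl","rb"))
im=cv2.imread("pics/w37.png")
print("cap expected",proj("",(.5015,-.296,.113),P).round(),proj("",(.522,-.296,.113),P).round())
for y in range(130,260,5):print(y,"".join("#" if x<70 else "+" if x<110 else "o" if x<150 else "." for x in im[y,230:415:3,2]))
E
```

```text
46.45 [ 0.5004 -0.2966  0.2209] toolx [ 0.  1. -0.] y [ 1.   -0.    0.01] z [ 0.01 -0.   -1.  ] w 6.53 f 0.0 [ 1.1 -0.4  0.7] j [ 1.02  0.45 -0.83  1.6   0.35  1.23  0.13]
46.45 [ 0.5004 -0.2966  0.2209] [ 1.02  0.45 -0.83  1.6   0.35  1.23  0.13]
cap expected [320. 183.] [341. 183.]
130 oo............................................................
135 ..............................................................
140 ..............................................................
145 ..............................................................
150 ..............................................................
155 ooooooooooooooooooooo......o##+++o.ooooooo..ooooo.............
160 oooooooooooooooooooooooooo++#oo+++++ooooooooooooo.............
165 oooooooooooooooooooooooooo++#######+ooooooooooooo.............
170 ooooooooooooooooooooooooo+##########+oooooooooooo.............
175 ooooooooooooooooooooooooo############oooooooooooo.............
180 ooooooooooooooooooooooooo############+ooooooooooo.............
185 ooooooooooooooooooooooooo#############ooooooooooo.............
190 ooooooo
[... 226 characters left out ...]
+..........ooooo........oo....
210 ooooo+++++++++++oo++#+oooooooooo.....................oooo+++++
215 oooo++++##########o++++ooooooooo....................ooo+++++++
220 .oo++++############+o+++ooooooooo..................ooo+++++###
225 ...++o##############o+++oooooooo..................ooo+++######
230 .....+##############+o++oooooo....................ooo++#######
235 .....##############o..+o..........................ooo+#######o
240 ....o#+++##########...............................o##+++###ooo
245 .o+++++++#########..o..............................##+++++++++
250 ++++++++#########ooo...............................###++++++++
255 +++++++#########o..................................####+++++++
```

Jar A in place: cap at (322,183), predicted (320,183). On to jar B, also turning the tool 0.6 rad to ease the arm and clear the yellow shaker.

Emit:
send_rows(increments=[[6.5,[2.5,-0.5,-1.5],[0,0,0]],[6.5,[4.5,-0.7,-1.5],[0,0,0]],[6.5,[4.5,-0.7,0],[0,0,0]],[6.5,[4.5,-0.7,0],[0,0,0]],[6.5,[4.5,-0.7,0],[0,0,0]]])

```text
clock: 47.0
position: [0.4672, -0.0901, 0.2479]
ee_rot: [2.215, 2.209, 0.013]
force: [1.0, 0.1, 0.2]
width: 0.71
gripper_force: 0.0
```

Emit:
send_rows(increments=[[6.5,[4.5,-0.7,0],[0,0,0]],[6.5,[4.5,-0.7,0],[0,0,0]],[6.5,[4.5,-0.7,0],[0,0,0]],[6.5,[4.5,-0.7,0],[0,0,0]],[6.5,[4.5,-0.7,0],[0,0,0]]])

```text
clock: 47.5
position: [0.4327, 0.1348, 0.2468]
ee_rot: [2.215, 2.209, 0.013]
force: [1.5, -0.1, -0.7]
width: 0.708
gripper_force: 0.0
```

Emit:
send_rows(increments=[[6.5,[0,0,0],[0,0,-0.15]],[6.5,[0,0,0],[0,0,-0.15]],[6.5,[0,0,0],[0,0,-0.15]],[6.5,[0,0,0],[0,0,-0.15]],[6.5,[0,0,0],[0,0,0]]])

```text
clock: 48.0
position: [0.4331, 0.1333, 0.2465]
ee_rot: [1.459, 2.766, 0.007]
force: [0.3, 0.8, -0.1]
width: 0.709
gripper_force: 0.0
```

```bash
python3 st.py .417 .228 .25
```

```text
48.0 [0.4331 0.1333 0.2465] toolx [-0.56  0.83 -0.01] y [0.83 0.56 0.01] z [ 0.01 -0.   -1.  ] w 6.52 f 0.0 [ 0.3  0.8 -0.1] j [ 0.55  0.28 -1.17  1.83  0.29  1.21 -0.11]
go cm [ 8.7  4.  -0.4]
```

Emit:
send_rows(increments=[[6.5,[2.2,1,0],[0,0,0]],[6.5,[2.2,1,0],[0,0,0]],[6.5,[2.2,1,0],[0,0,0]],[6.5,[2.2,1,0],[0,0,0]],[6.5,[0,0,0],[0,0,0]]])

```text
clock: 48.5
position: [0.4156, 0.2319, 0.2466]
ee_rot: [1.463, 2.765, 0.01]
force: [0.2, 0.5, 0.8]
width: 0.708
gripper_force: 0.0
```

```bash
python3 st.py .417 .228 .25;python3 look.py w38
python3 - <<'E'
from h import *
import pickle
P=pickle.load(open("w38.pkl","rb"));im=cv2.imread("pics/w38.png")
u,v=proj("",(.3702,.2973,.105),P).astype(int);print(u,v,proj("",(.44,.26,.085),P))
for y in range(max(0,v-56),v+60,4):print(y,"".join("#" if x<70 else "+" if x<100 else "." for x in im[y,u-80:u+100:2,2]))
E
```

```text
48.5 [0.4156 0.2319 0.2466] toolx [-0.56  0.83 -0.01] y [0.83 0.56 0.01] z [ 0.01 -0.   -1.  ] w 6.51 f 0.0 [0.2 0.5 0.8] j [ 0.29  0.33 -1.15  1.78  0.33  1.23 -0.36]
go cm [-0.4 -0.1 -0.3]
48.5 [0.4156 0.2319 0.2466] [ 0.29  0.33 -1.15  1.78  0.33  1.23 -0.36]
318 98 [350.83936851 161.94033631]
42 ..........................................................................................
46 ..........................................................................................
50 ..........................................................................................
54 ..........................................................................................
58 ..........................................................................................
62 ..........................................................................................
66 ..........................................................................................
70 ..........................................................................................
74 ...............................................
[... 1237 characters left out ...]
...................................
130 ..........................................................................................
134 ..........................................................................................
138 ..........................................................................................
142 ..........................................................................................
146 ..........................................................................................
150 ..........................................................................................
154 ..........................................................................................
```

Emit:
send_rows(increments=[[6.5,[2.7,0.1,0],[0,0,0]],[6.5,[2.7,0.1,0],[0,0,0]],[6.5,[2.6,0.1,2],[0,0,0]],[6.5,[0,0,4.5],[0,0,0]],[6.5,[0,0,4.5],[0,0,0]]])

```text
clock: 49.05
position: [0.3766, 0.296, 0.1347]
ee_rot: [1.466, 2.761, 0.009]
force: [1.9, -1.0, -0.1]
width: 0.708
gripper_force: 0.0
```

Emit:
send_rows(increments=[[6.5,[0,0,0.5],[0,0,0]],[6.5,[0,0,0],[0,0,0]]])

```text
clock: 49.25
position: [0.3759, 0.2951, 0.1304]
ee_rot: [1.465, 2.764, 0.004]
force: [-0.4, 0.1, -0.5]
width: 0.711
gripper_force: 0.0
```

```bash
python3 st.py .373 .300 .014; python3 look.py w39
python3 - <<'E'
from h import *
import pickle
im=cv2.imread("pics/w39.png");h=cv2.cvtColor(im,cv2.COLOR_BGR2HSV);P=pickle.load(open("w39.pkl","rb"))
m=((h[...,0]>18)&(h[...,0]<34)&(h[...,1]>170)&(h[...,2]>110)).astype(np.uint8);m[262:]=0
N,l,st,c=cv2.connectedComponentsWithStats(m)
for i in range(1,N):
    if st[i,4]>100:print("yellow",st[i],c[i].round(),plane("",c[i],.06,P).round(3))
for y in range(150,290,5):print(y,"".join("#" if x<70 else "+" if x<100 else "." for x in im[y,215:430:3,2]))
E
```

```text
49.25 [0.3759 0.2951 0.1304] toolx [-0.56  0.83 -0.01] y [0.83 0.56 0.01] z [ 0.01 -0.   -1.  ] w 6.54 f 0.0 [-0.4  0.1 -0.5] j [ 0.01  0.46 -1.06  1.94  0.48  1.01 -0.67]
go cm [ 0.7 -0.1 11.6]
49.25 [0.3759 0.2951 0.1304] [ 0.01  0.46 -1.06  1.94  0.48  1.01 -0.67]
yellow [ 341  224   40   38 1184] [361. 244.] [0.435 0.275]
150 ........................................................................
155 ...............................+#######.................................
160 ..............................#####+###+................................
165 .............................##.........+...............................
170 ............................+..+########+...............................
175 .............................#######++####..............................
180 ............................##########+####.............................
185 ...........................+################............................
190 ...........................#################............................
195 ...........................#######++########............................
20
[... 683 characters left out ...]
.......
245 .......+++++++##........................................##++++++........
250 ....+++++++++###........................................###+++++++.+....
255 ..+++.++.+++####........................................####+++++++++...
260 .+.++.++++++####........................................####+++++.+++++.
265 ++++++++.++#####........................................#####+++++++++++
270 ++++++++++######........................................######++++++++++
275 +++++++++#######........................................#######+++++++++
280 +++++++++######..........................................######+++++++++
285 ++++++++#######..........................................#######++++++++
```

Emit:
send_rows(increments=[[6.5,[1.1,0,3],[0,0,0]],[6.5,[0,0,3.5],[0,0,0]],[6.5,[0,0,3],[0,0,0]],[6.5,[0,0,2],[0,0,0]],[6.5,[0,0,0],[0,0,0]]])

```text
clock: 49.8
position: [0.3722, 0.3046, 0.0154]
ee_rot: [1.465, 2.763, 0.006]
force: [-0.1, -0.6, 0.9]
width: 0.71
gripper_force: 0.0
```

Emit:
send_rows(increments=[[3,[0,0,0],[0,0,0]],[3,[0,0,0],[0,0,0]],[3,[0,0,0],[0,0,0]],[3,[0,0,0],[0,0,0]],[3,[0,0,0],[0,0,0]]])

```text
clock: 50.3
position: [0.3719, 0.3051, 0.0162]
ee_rot: [1.462, 2.763, 0.008]
force: [-1.1, -1.8, 9.6]
width: 0.443
gripper_force: 15.0
```

Emit:
send_rows(increments=[[3,[0,0,0],[0,0,0]],[3,[0,0,0],[0,0,0]]])

```text
clock: 50.5
position: [0.3718, 0.3051, 0.0162]
ee_rot: [1.462, 2.763, 0.008]
force: [-0.6, -2.2, 8.8]
width: 0.441
gripper_force: 15.0
```

Emit:
send_rows(increments=[[3,[0,0,-1],[0,0,0]],[3,[0,0,-2],[0,0,0]],[3,[0,0,-3],[0,0,0]],[3,[0,0,-3],[0,0,0]],[3,[0,0,-1.5],[0,0,0]]])

```text
clock: 51.0
position: [0.3703, 0.3062, 0.123]
ee_rot: [1.461, 2.764, 0.011]
force: [-0.1, 0.9, -1.2]
width: 0.443
gripper_force: 14.9
```

```bash
python3 st.py; python3 look.py w40
python3 - <<'E'
from h import *
im=cv2.imread("pics/w40.png")
for y in range(190,290,6):print(y,"".join("#" if x<70 else "+" if x<100 else "o" if x<140 else "." for x in im[y,215:430:3,2]))
E
```

```text
51.0 [0.3703 0.3062 0.123 ] toolx [-0.56  0.83 -0.01] y [0.83 0.56 0.01] z [ 0.02 -0.   -1.  ] w 4.08 f 14.9 [-0.1  0.9 -1.2] j [-0.02  0.47 -1.05  1.95  0.5   1.   -0.7 ]
51.0 [0.3703 0.3062 0.123 ] [-0.02  0.47 -1.05  1.95  0.5   1.   -0.7 ]
190 .......o....o.........................ooo.ooo.....oooo..o...............
196 ooooo.........oooooo.ooo.......ooooooooo...oo.....o...oo................
202 ooooo.........oo...ooooo.....o###########oo..........oo.................
208 ...oo......................o#############+o.............o...............
214 ...ooo.......o....ooo.....+###############+oo...........................
220 ...oooo....ooo.....ooo..oo########++######++............................
226 ooo.ooo.........oo...oooo#################++oo..........................
232 ...o.oo.......ooooo.oo..o####+oo.oooooo..o+++oo.........................
238 ooooooo.....oooooooooooo+##ooo+ooooooooooooo+oooo+oo....................
244 ooooooooo..oooooooooo+##+.oooooooooooooooooooooo+#+oooooo...............
250 ....oo.oooooo++oo+oo+##o.oooo+############oooooo###++ooooooo............
256 ....o.oo.ooooooooooo+##..o+###################o.+##+oooooooo+o..........
262 ############+oo++oo+###o+#######################o###++oooooo############
268 ############+ooo+oo##################################oooooo+############
274 ############+o+ooo+##################################++o+oo+############
280 #########+++++ooo+##################++################ooooo++++#########
286 ########++++++++++####################################++++++++o+########
```

Jar B held. Carry it towards the second well, turning the tool back on the way.

Emit:
send_rows(increments=[[3,[-1.5,-0.5,0],[0,0,0]],[3,[-3,-1,0],[0,0,0]],[3,[-3.3,-1.2,0],[0,0,0]],[3,[-3.3,-1.2,0],[0,0,0]],[3,[-3.3,-1.2,0],[0,0,0]]])

```text
clock: 51.55
position: [0.4086, 0.1556, 0.1206]
ee_rot: [1.462, 2.765, 0.006]
force: [0.7, 0.5, -1.8]
width: 0.44
gripper_force: 14.9
```

Emit:
send_rows(increments=[[3,[-3.3,-1.2,0],[0,0,0]],[3,[-3.3,-1.2,0],[0,0,0]],[3,[-3.3,-1.2,0],[0,0,0]],[3,[-2,-0.7,0],[0,0,0.1]],[3,[0,0,0],[0,0,0.12]]])

```text
clock: 52.05
position: [0.4402, 0.0308, 0.1208]
ee_rot: [1.77, 2.58, 0.006]
force: [-0.6, 0.9, -0.6]
width: 0.44
gripper_force: 14.9
```

Emit:
send_rows(increments=[[3,[0,0,0],[0,0,0.13]],[3,[0,0,0],[0,0,0.13]],[3,[0,0,0],[0,0,0.12]],[3,[0,0,0],[0,0,0]]])

```text
clock: 52.45
position: [0.4398, 0.0345, 0.1216]
ee_rot: [2.218, 2.208, 0.012]
force: [0.3, 0.1, -1.4]
width: 0.444
gripper_force: 14.9
```

```bash
python3 st.py .508 -.23 .12
```

```text
52.45 [0.4398 0.0345 0.1216] toolx [ 0.  1. -0.] y [ 1.   -0.    0.01] z [ 0.01 -0.   -1.  ] w 4.08 f 14.9 [ 0.3  0.1 -1.4] j [ 0.56  0.35 -0.94  2.04  0.37  0.91 -0.59]
go cm [-26.4   6.9   0.3]
```

Emit:
send_rows(increments=[[3,[-1.5,0.5,0],[0,0,0]],[3,[-3,0.8,0],[0,0,0]],[3,[-3.3,0.8,0],[0,0,0]],[3,[-3.3,0.8,0],[0,0,0]],[3,[-3.3,0.8,0],[0,0,0]]])

```text
clock: 52.95
position: [0.4767, -0.1108, 0.1226]
ee_rot: [2.211, 2.215, 0.012]
force: [0.7, 0.3, -1.1]
width: 0.44
gripper_force: 14.9
```

Emit:
send_rows(increments=[[3,[-3.3,0.8,0],[0,0,0]],[3,[-3.3,0.8,0],[0,0,0]],[3,[-3,0.8,0],[0,0,0]],[3,[-2.4,0.8,0],[0,0,0]],[3,[0,0,0],[0,0,0]]])

```text
clock: 53.45
position: [0.5084, -0.2338, 0.1226]
ee_rot: [2.217, 2.208, 0.011]
force: [-0.5, 0.1, -0.8]
width: 0.445
gripper_force: 14.9
```

```bash
python3 st.py .508 -.23 .0242
```

```text
53.45 [ 0.5084 -0.2338  0.1226] toolx [ 0.  1. -0.] y [ 1.   -0.    0.01] z [ 0.01 -0.   -1.  ] w 4.1 f 14.9 [-0.5  0.1 -0.8] j [ 0.93  0.52 -0.84  1.78  0.45  1.03 -0.08]
go cm [ 0.4 -0.2  9.8]
```

Emit:
send_rows(increments=[[3,[0.4,-0.2,1.5],[0,0,0]],[3,[0,0,2],[0,0,0]],[3,[0,0,2],[0,0,0]],[3,[0,0,1.5],[0,0,0]],[3,[0,0,0],[0,0,0]]])

```text
clock: 53.95
position: [0.5059, -0.2248, 0.0517]
ee_rot: [2.215, 2.215, 0.011]
force: [-0.5, 0.5, -0.5]
width: 0.444
gripper_force: 14.9
```

```bash
python3 st.py .508 -.23 .0242
```

```text
53.95 [ 0.5059 -0.2248  0.0517] toolx [ 0.  1. -0.] y [ 1.   -0.    0.01] z [ 0.01 -0.   -1.  ] w 4.09 f 14.9 [-0.5  0.5 -0.5] j [ 0.87  0.6  -0.78  1.86  0.53  0.89 -0.17]
go cm [-0.5  0.2  2.8]
```

Emit:
send_rows(increments=[[3,[-0.5,0.1,0],[0,0,0]],[3,[0,0,0.8],[0,0,0]],[3,[0,0,0.8],[0,0,0]],[3,[0,0,0.6],[0,0,0]],[3,[0,0,0.3],[0,0,0]]])

```text
clock: 54.45
position: [0.5086, -0.2305, 0.0282]
ee_rot: [2.216, 2.211, 0.013]
force: [0.0, -0.7, -0.6]
width: 0.444
gripper_force: 14.9
```

Emit:
send_rows(increments=[[3,[0,0,0.2],[0,0,0]],[3,[0,0,0],[0,0,0]]])

```text
clock: 54.65
position: [0.5089, -0.2305, 0.0267]
ee_rot: [2.215, 2.21, 0.013]
force: [0.3, -0.2, -1.2]
width: 0.444
gripper_force: 14.9
```

In the well (foot about 10 mm up, no contact). Ease down, release, rise.

Emit:
send_rows(increments=[[3,[0,0,0.2],[0,0,0]],[3,[0,0,0],[0,0,0]],[5,[0,0,0],[0,0,0]],[6.5,[0,0,0],[0,0,0]],[6.5,[0,0,0],[0,0,0]]])

```text
clock: 55.15
position: [0.5092, -0.2307, 0.0251]
ee_rot: [2.215, 2.21, 0.013]
force: [0.9, 0.5, 2.0]
width: 0.652
gripper_force: 0.0
```

Emit:
send_rows(increments=[[6.5,[0,0,0],[0,0,0]],[6.5,[0,0,-2],[0,0,0]],[6.5,[0,0,-4],[0,0,0]],[6.5,[0,0,-4.5],[0,0,0]],[6.5,[0,0,-4.5],[0,0,0]]])

```text
clock: 55.65
position: [0.5064, -0.2298, 0.1764]
ee_rot: [2.215, 2.211, 0.013]
force: [-0.4, -1.5, -0.5]
width: 0.709
gripper_force: 0.0
```

Emit:
send_rows(increments=[[6.5,[0,0,-4.5],[0,0,0]],[6.5,[0,0,-4.5],[0,0,0]],[6.5,[-4,-1,-1],[0,0,0]],[6.5,[-4,-1,0],[0,0,0]],[6.5,[0,0,0],[0,0,0]]])

```text
clock: 56.15
position: [0.4827, -0.317, 0.2744]
ee_rot: [2.224, 2.199, 0.008]
force: [-0.3, 0.4, 0.3]
width: 0.706
gripper_force: 0.0
```

```bash
python3 st.py; python3 look.py w41
python3 - <<'E'
from h import *
import pickle
P=pickle.load(open("w41.pkl","rb"));im=cv2.imread("pics/w41.png");h=cv2.cvtColor(im,cv2.COLOR_BGR2HSV)
for n,X in(("A",(.5015,-.296,.113)),("B",(.508,-.23,.113)),("salt",(.374,-.2225,.09)),("mill",(.4305,-.391,.163))):print(n,proj("",X,P).round())
for y in range(60,262,6):print(y,"".join("#" if x<70 else "+" if x<100 else "o" if x<140 else "." for x in im[y,200:440:3,2]))
E
```

```text
56.15 [ 0.4827 -0.317   0.2744] toolx [ 0.01  1.   -0.01] y [ 1.   -0.01  0.01] z [ 0.01 -0.01 -1.  ] w 6.5 f 0.0 [-0.3  0.4  0.3] j [ 1.1   0.42 -0.88  1.52  0.33  1.34  0.18]
56.15 [ 0.4827 -0.317   0.2744] [ 1.1   0.42 -0.88  1.52  0.33  1.34  0.18]
A [335. 153.]
B [342.  91.]
salt [222.  86.]
mill [272. 249.]
60 ................................................................................
66 ..........o.....................................................................
72 ....................o...........................................................
78 ...........o.........o......................++++oo+o............................
84 ............oo...o........................o+o+++++#+o...........................
90 ............oo...o........................o+++.o#+##+o..........................
96 ...........o+....o...o...................o+o+#+oo##+oo..........................
102 ........oooo..oo..........................o+++##++++o...........................
108 ...................o.......................o+++++oo.............................
114 ...............o.......
[... 1397 characters left out ...]
..oooo###+ooooooo+##
216 .....................############+.oo+ooo......................ooo##++oooo++####
222 ...................o############oooo............................ooo#o###########
228 ..................+############+...................................oo###########
234 .................o#############o....................................o###########
240 ................o++############o.............................++++o...o##########
246 ..........oo+++++++##+oo+######..............................##++++++++++###++++
252 ........++++++++++###+oo+####o...............................###++++++++++oooooo
258 ......o++++++++++####o.oooo..................................####+++++++++++ooo.
```

Caps at (336,152) and (341,94) and the mill ball at (267,252) all sit where seated items should be. The gripper is clear. Handing in.

```bash
python3 -c "
from cell import arm
print(arm.sign_off())"
```

```text
the job is handed in; nothing more can be done
None
```

I handed the job in at about 56 s of the 136 s limit. The last wrist-camera checks put the mill, the shaker and both spice jars upright in their own wells, but `sign_off` gave no verdict. The mill fell over twice before it was placed; I never touched the timer, candle and mug on purpose, but did not re-measure them at the end.

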